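# Lock a set adjusting screw with its locknut

## Task

The adjusting screw on the sloped mount is set and now has to be locked: lay the single-ended open spanner flat on the slope with its jaw fully over the screw's lower hexagon and its handle out to the right, just uphill of the stop pin which will hold it back, and let go of it. Then turn the locknut above it clockwise (seen from above) by its flats until it stops solid, the screw keeping its setting (giving up to about twenty degrees as the spanner takes up its play is fine, following the nut round is not). Then take the spanner off again without loosening the nut and lay it flat, same side up, back where it lay, to within a hand's breadth; do not disturb the jar, timer, tin or carton nearby.

Things in the scene. Friction and masses are not known exactly. Their poses are not given: they have to be found in the camera images.
- deck: Sloped grey top plate of a fixed mount. Origin: on its upper face on the screw axis, 66 mm above the worktop. z: out of the face along the screw axis, 30 deg from vertical, leaning to the robot's side; x: up the slope; y: left. Face: x -48..48, y -86..46 mm, 12 mm thick; a ridge 20 mm high on x 40..48. Beyond y -86 mm a handle has free air below it. Foot on the worktop: +-53 by y -83..53 mm.
- pin_foot (a point): Foot of the fixed steel stop pin (radius 6 mm, 9 mm tall along deck z) on the deck face, at deck x -17.5, y -70 mm. The broad spanner head has to pass over it; the handle lies just uphill of it, and comes to bear on it when the locknut is turned.
- collar_centre (a point): Centre of the screw's lower steel hexagon (collar), on the screw axis, 14 mm above the deck face. It is 30 mm across flats and reaches from the face to 28 mm above it. x is normal to a pair of flats (so is every 60 deg). The bare screw end (19 mm diameter) sticks out above the locknut to 63 mm above the face.
- screw (a joint): Turn of the adjusting screw with its collar, rad, positive clockwise from above. At 0 two collar flats face up and down the slope (deck x), and a spanner on them has its handle along deck -y, 1.5 mm uphill of the pin. Starts between -0.1 and 0 (handle then farther uphill). Turns easily (0.10 N m): unheld, it goes round with the locknut. The spanner has 0.15 rad of play on it.
- locknut (a joint): Turn of the locknut on the screw, rad relative to the screw, positive clockwise (tightening). At 0 its flats are parallel to the collar's. It starts between 0 and 0.6, is stiff on the thread (0.25 N m) and stops solid at 1.25, which is tight.
- nut_centre (a point): Centre of the steel hexagonal locknut (36 mm across flats, 41 mm over corners, 24 mm tall: 29.5 to 53.5 mm above the deck face), on the screw axis. x is normal to a pair of flats (so is every 60 deg), z along the screw axis. It does not rise or sink as it turns.
- spanner_grip (a point): Middle of the handle of the loose stubby single-ended steel open spanner (0.16 kg, 190 mm long), half-way up its 12 mm thickness; grasp here. x points along the handle to the jaw, z out of the flat. The handle is 20 mm wide and runs 60 mm behind this point. It starts flat on the worktop, same side up. Other wrenches lying about have two ends and do not fit.
- spanner_jaw (a point): Centre of the spanner's open jaw, 105 mm along x from spanner_grip, same axes. The mouth is 32.4 mm wide and opens to +x; its flared tips end 24 mm ahead of this point, its flat throat is 18.5 mm behind; the head is 56 mm wide. With the spanner home this point is on the screw axis, 6 mm above the deck face.
- jar: Bystander: glass sample jar with white lid, 48 mm diameter, 82 mm tall; origin under its centre.
- timer: Bystander: small white bench timer, 24 x 64 x 58 mm tall; origin under its centre.
- tin: Bystander: round tin, 57 mm diameter, 26 mm tall, near the spanner; origin under its centre.
- septa: Bystander: small carton, 44 x 66 x 40 mm tall, near the spanner; origin under its centre.
Mind the look-alikes: they are no part of the job. Of the things shaped like the part that bears deck, the grey one is meant.

How it is judged:
By the outcome, as a careful person would: the job done as asked, in the order asked, and still so for the second after the job is handed in, with the robot touching nothing.
It also fails if it takes over 64 s, if anything falls off the work surface, if the arm or the gripper's body presses on something with over 40 N, if the wrist force passes 120 N, or if a joint passes its speed limit or range.

## Robot

A 7-joint arm with a two-finger parallel gripper is mounted at the origin on a cart in front of the work surface, level with it; the furniture and walls round the work are solid. World frame = base frame: x ahead of the robot, y to its left, z up, the work surface at z = 0. Lengths are in m, angles in rad, forces in N, time in s.
With the tool pointing down it reaches from about 0.35 to 0.9 m from the base axis. Payload 19.9 kg.
Tool frame: the origin (TCP) lies on the centre line of the jaws, within the pads' length; the fingertips stand 25 mm ahead of it and the grasp point (between the pads) lies 6 mm ahead of it (tip_reach is the distance from the TCP to the fingertips, in m); z points along the fingers, y is the line along which they close (so a half turn about z gives the same grasp; the last joint's range is limited). The gripper opens to 85 mm and grips with 20 to 120 N. Pads are 22 mm wide; open, the fingers measure 114 mm over their backs; the gripper's body (76 mm by 85 mm) begins 54 mm behind the grasp point. The pads swing forward as they close: fully open they stand 13 mm farther back than shut.
Start: joints at [1.181, 0.417, -0.01, 1.614, 0.005, 1.111, -0.053], TCP at [0.214, -0.587, 0.256] pointing down, gripper open.
Joint ranges: [-2.81, 2.81], [-0.39, 2.02], [-1.27, 1.25], [0.06, 2.57], [-1.19, 4.33], [0.19, 2], [-2.82, 2.82]. Speed limits (rad/s): [1.89, 1.89, 2.39, 2.39, 3.01, 3.01, 3.01].

## Interface

Orientations are given as a unit quaternion [w, x, y, z].
In Python, from plant import get_obs, capture, camera_model, close_job, tip_reach gives the robot as it stands.
- The arm moves only by the tool play_rows, never from a script. Its argument "deltas" is a list that holds one entry, the list of rows, each a list of 6 numbers: the shift along the tool's x, y, z in cm, then the turn, a rotation vector about the tool's x, y, z in rad. A call has 1 to 8 rows; each row shifts and turns the commanded pose from where the row before left it, along the tool's axes as they then stand; what a row does not reach is not made up. A row lasts 1/10 s, in which the tool goes at most 50 mm and 8.59 degrees, less where a joint would pass 70% of its speed; a pose out of reach is approached as far as the arm can. A call with a gripper value outside its range is refused whole. "jaw" is the finger opening in cm, from 0 to 8.54, set as the call begins (left out, the last holds). The fingers move at their own pace and stop on an object; the grip force is fixed at half the most. Time passes only in rows, so rows that do not move let the fingers close. It gives the time, the measured TCP pose, the force, the opening and the grip force at its end, in the units of the state.
- get_obs(): the state, without advancing time (a new reading comes with each control period).
- capture(name): name is "scene" or "side" or "wrist"; returns (picture, depth): 384x512x3 uint8, red, green, blue; 384x512 float32, m along the optical axis (not along the pixel's ray), 0 where there is no reading.
- camera_model(name): a dict with "K" (3x3 intrinsics, pixels), "cam_to_world" (4x4, takes a point from camera to world coordinates); the wrist camera has in their place "tool_from_camera" (4x4, takes a point from camera to tool coordinates, whose origin is the TCP and whose axes are the flange's). Camera axes: x right, y down, z forward; pixel columns grow to the right and rows downward; lengths in m; the calibration is good to about 2 mm. A picture is of the moment at which its call begins: read the wrist's pose just before it. camera_model takes no time and is no camera call.
- close_job(): hands the job in; it is judged then, once.
The state is a dict: "time_s": time; "q": joint angles; "joint_velocities": joint speeds; "joint_torque": joint torques, N m; "position": TCP position; "tcp_rot": TCP orientation; "contact_force": force on the tool from outside, world axes, zero at the start; "wrist_torque": the same for the moment, N m; "opening": opening from 0.0 (shut) to 1.0 (fully open); "gripper_force": force on a finger pad.
Only numpy, scipy, OpenCV 4.12 (cv2) and the standard library are available. Lean on these libraries where they do the work, as an engineer would, in place of code of your own. Each camera call takes 0.05 s, during which the arm holds its last target. There are 200 camera calls.

## Working session

There is one attempt and no reset: what is moved stays moved. The work goes in short steps, Python scripts to look and compute and a tool call to move; the robot and the scene stay as the last step left them, time stands still between calls to the robot, and variables do not carry over. Pictures are saved under pics/ and viewed, at most 10 in all, crops included, and the job is handed in when it is done.

Besides the shell and the picture viewer there is one more tool, called after "Emit:" by a JSON object that holds its "api" and its "payload". play_rows: Moves the arm, as the interface text tells. Its arguments: {"type":"object","properties":{"deltas":{"type":"array","items":{"type":"array","items":{"type":"array","items":{"type":"number"}}}},"jaw":{"type":"number"}},"required":["deltas"]}

```bash
ls; mkdir -p pics
python3 - <<'E'
from plant import *
import cv2,numpy as np
o=get_obs();print(o, tip_reach)
for n in ("scene","side"):
    p,d=capture(n);cv2.imwrite(f"pics/{n}0.png",p[...,::-1]);np.save(f"{n}0d.npy",d);np.save(f"{n}0.npy",p)
    m=camera_model(n);print(n,m["K"],np.round(m["cam_to_world"],4))
print(camera_model("wrist"))
E
```

```text
pics
{'time_s': 0.0, 'q': array([ 1.18052768,  0.41800895, -0.01028818,  1.61416584,  0.0047075 ,
        1.11069227, -0.05299966]), 'joint_velocities': array([ 0.00122899,  0.00019659, -0.00022061,  0.00099025, -0.00062129,
       -0.0003954 , -0.00038614]), 'joint_torque': array([-1.90904633e-03, -8.64428616e+01,  6.77963253e-01, -4.34905422e+01,
        1.90396188e-02,  7.19289004e-03,  3.24294354e-05]), 'position': array([ 0.21346359, -0.58708404,  0.255642  ]), 'tcp_rot': array([-6.04729779e-04,  9.84833498e-01,  1.73500978e-01, -1.59935688e-04]), 'contact_force': array([-0.02431333,  0.25939669, -0.32650346]), 'wrist_torque': array([ 0.02233773, -0.01847039,  0.01754975]), 'gripper_force': 0.0, 'opening': 0.9969524744394787} 0.025
scene [[356.35470015   0.         255.81340412]
 [  0.         356.35470015 190.31693051]
 [  0.           0.           1.        ]] [[-0.4956 -0.6625  0.5617 -0.0639]
 [-0.8685  0.3847 -0.3125  0.3362]
 [-0.0091 -0.6427 -0.7661  0.9358]
 [ 0.      0.      0.      1.    ]]
side [[435.2827215    0.         256.2599063 ]
 [  0.         435.2827215  195.33194824]
 [  0.           0.           1.        ]] [[ 0.9936 -0.0361  0.107   0.4439]
 [-0.1105 -0.5051  0.856  -1.2129]
 [ 0.0231 -0.8623 -0.5058  0.8073]
 [ 0.      0.      0.      1.    ]]
{'K': array([[307.31464364,   0.        , 254.47913386],
       [  0.        , 307.31464364, 187.78924751],
       [  0.        ,   0.        ,   1.        ]]), 'tool_from_camera': array([[-3.98143434e-04, -9.55343924e-01, -2.95495901e-01,
         7.59517180e-02],
       [ 9.99999917e-01, -4.05156741e-04, -3.74941557e-05,
        -9.59345905e-05],
       [-8.39023425e-05, -2.95495891e-01,  9.55344007e-01,
        -1.17230728e-01],
       [ 0.00000000e+00,  0.00000000e+00,  0.00000000e+00,
         1.00000000e+00]])}
```

View pics/scene0.png

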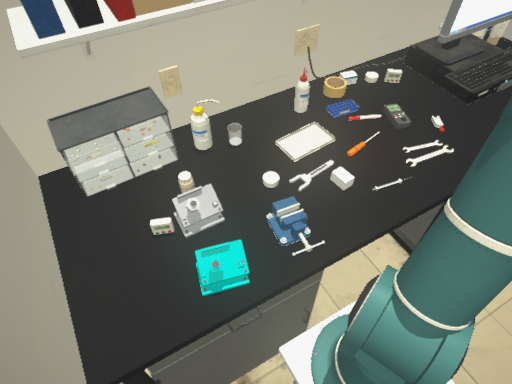

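View pics/side0.png

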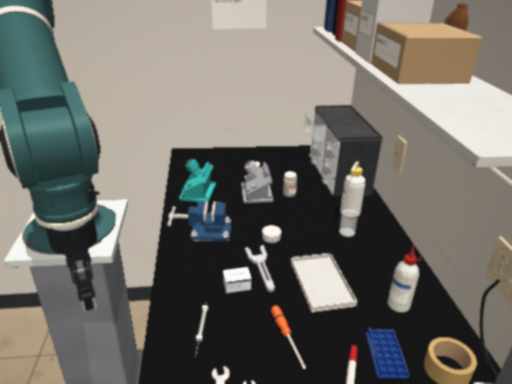

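Candidates for the spanner: scene (312,175) lies between the tin (271,180) and the carton (343,178), with a single open head; (422,146) and (430,156) are double-ended, and the side view (222,375) shows the latter group. The first fits. The grey mount is at (198,208); the teal one at (222,267) is a look-alike. I'll confirm both in one crop.

```bash
cat > h.py <<'E'
import numpy as np,cv2
from plant import *
from scipy.spatial.transform import Rotation as R
def cam(n,o=None):
    m=camera_model(n)
    if n!="wrist": return m["K"],m["cam_to_world"]
    return m["K"],pose(o)@m["tool_from_camera"]
def pose(o):
    T=np.eye(4);q=o["tcp_rot"];T[:3,:3]=R.from_quat([q[1],q[2],q[3],q[0]]).as_matrix();T[:3,3]=o["position"];return T
def cloud(d,K,T):
    v,u=np.mgrid[:d.shape[0],:d.shape[1]]
    P=np.stack([(u-K[0,2])/K[0,0]*d,(v-K[1,2])/K[1,1]*d,d],-1)
    return P@T[:3,:3].T+T[:3,3]
def ray(uv,K,T,z):
    d=T[:3,:3]@np.linalg.inv(K)@np.array([uv[0],uv[1],1.]);return T[:3,3]+d*(z-T[2,3])/d[2]
def proj(P,K,T):
    p=(np.asarray(P)-T[:3,3])@T[:3,:3];return (p@K.T)[...,:2]/p[...,2:]
E
python3 - <<'E'
from h import *
p=np.load("scene0.npy");d=np.load("scene0d.npy");K,T=cam("scene")
P=cloud(d,K,T)
# plane of worktop check
print("table",np.round(P[230:240:5,100:140:10,2],4))
c=p[140:245,150:365,::-1];cv2.imwrite("pics/crop1.png",cv2.resize(c,None,fx=3.7,fy=3.7,interpolation=cv2.INTER_CUBIC))
# bright things between: components above table
h=((P[...,2]>0.006)&(P[...,2]<0.2)&(d>0)).astype(np.uint8)
h2=((p.max(-1)>90)&(d>0)).astype(np.uint8); 
n,l,s,ce=cv2.connectedComponentsWithStats(h2[140:245,140:365])
for i in range(1,n):
    if s[i,4]>25:
        q=P[140:245,140:365][l==i];print(s[i]+[140,140,0,0,0],np.round(np.median(q,0),3),np.round(q.min(0),3),np.round(q.max(0),3))
E
```

```text
table [[ 0.0003 -0.0001  0.0022  0.001 ]
 [-0.0007  0.0015  0.0009 -0.0028]]
[ 140  140   38   35 1028] [0.89  0.204 0.061] [ 0.87   0.13  -0.001] [0.971 0.276 0.159]
[193 140  20  10 167] [0.896 0.027 0.025] [ 0.886 -0.025 -0.003] [0.962 0.051 0.054]
[229 140  13   6  65] [ 0.859 -0.089  0.012] [ 0.85  -0.118 -0.003] [ 0.881 -0.073  0.031]
[275 140  61  22 743] [ 0.716 -0.29   0.002] [ 0.669 -0.439 -0.005] [ 0.807 -0.222  0.022]
[347 141  18  16 136] [ 0.601 -0.46   0.016] [ 0.585 -0.53  -0.005] [ 0.635 -0.42   0.024]
[289 159  46  33 403] [ 0.586 -0.235  0.009] [ 0.542 -0.365 -0.006] [ 0.618 -0.161  0.018]
[330 166  25  25 408] [ 0.502 -0.312  0.034] [ 0.472 -0.379 -0.005] [ 0.576 -0.292  0.045]
[ 172  170   53   68 2190] [0.605 0.168 0.057] [ 0.561  0.074 -0.005] [0.838 0.238 0.124]
[262 170  18  18 259] [ 0.626 -0.107  0.024] [ 0.601 -0.152 -0.005] [ 0.683 -0.079  0.03 ]
[ 266  196   45   49 1503] [ 0.423 -0.043  0.066] [ 0.332 -0.145 -0.005] [ 0.548 -0.002  0.091]
[149 217  26  18 368] [0.616 0.287 0.041] [ 0.6    0.249 -0.005] [0.688 0.32  0.061]
[216 239  27   6  98] [0.426 0.133 0.085] [ 0.414  0.09  -0.006] [0.499 0.177 0.108]
[313 240  13   5  33] [ 0.32  -0.094  0.052] [ 0.314 -0.128 -0.003] [ 0.351 -0.071  0.061]
```

View pics/crop1.png

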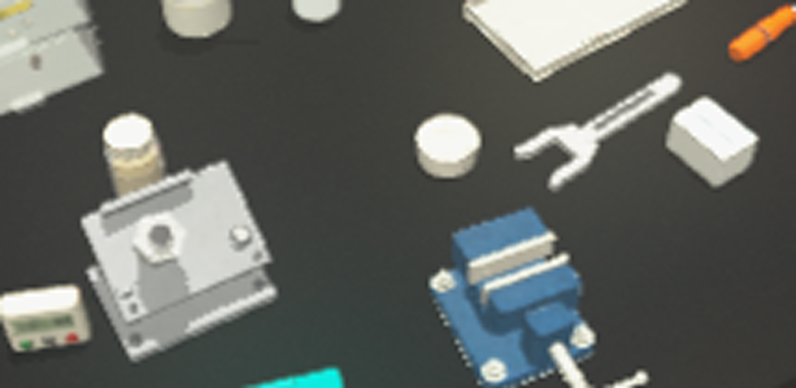

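The crop shows the single-ended spanner (jaw at about crop (560,150), handle end at (675,85)) and the grey deck with its nut (160,240) and pin (240,232).

Run:
```python
from h import *
from scipy.optimize import least_squares
for n,roi in (("scene",(165,245,165,232)),("side",(155,205,235,275))):
    p=np.load(n+"0.npy");d=np.load(n+"0d.npy");K,T=cam(n);P=cloud(d,K,T)
    a,b,c,e=roi;Q=P[a:b,c:e].reshape(-1,3);C=p[a:b,c:e].reshape(-1,3).max(-1)
    Q=Q[(C>70)&(Q[:,2]>0.03)&(Q[:,2]<0.14)&(Q[:,0]<0.72)&(Q[:,0]>0.45)]
    rng=np.random.default_rng(0);best=0
    for _ in range(3000):
        t=Q[rng.choice(len(Q),3,False)];nn=np.cross(t[1]-t[0],t[2]-t[0]);l=np.linalg.norm(nn)
        if l<1e-6: continue
        nn/=l;nn*=np.sign(nn[2])
        if not .8<nn[2]<.93: continue
        inl=abs((Q-t[0])@nn)<.003
        if inl.sum()>best: best=inl.sum();I=inl
    for _ in range(5):
        c0=Q[I].mean(0);nn=np.linalg.svd(Q[I]-c0)[2][2];nn*=np.sign(nn[2]);h=(Q-c0)@nn;I=abs(h)<.004
    print(n,len(Q),I.sum(),"n",nn,"tilt",np.degrees(np.arccos(nn[2])),"yaw of upslope",np.degrees(np.arctan2(-nn[1],-nn[0])),"c",c0)
    x=np.array([-nn[0],-nn[1],0]);x/=np.linalg.norm(x);y=np.cross([0,0,1.],x);xs=np.cross(y,nn)
    top=Q[(h>.045)&(h<.07)];F=Q[I]
    print("top mean",top.mean(0),len(top),"h",np.percentile(h,[95,99]))
    # face z=.066 line
    print("face extents x,y",np.percentile((F-c0)@xs,[1,99]),np.percentile((F-c0)@y,[1,99]),"top in face frame",(top.mean(0)-c0)@np.c_[xs,y,nn])
    s=(c0[2]-.066)/xs[2];print("x of z=.066 rel c0",-s)
p=np.load("scene0.npy");K,T=cam("scene")
m=(p.max(-1)>90).astype(np.uint8);n,l,s,_=cv2.connectedComponentsWithStats(m);i=l[165,318] or l[167,322]
v,u=np.nonzero(l==i);W=np.array([ray(t,K,T,.012) for t in zip(u,v)])[:,:2]
c=W.mean(0);ax=np.linalg.svd(W-c)[2][0];t=(W-c)@ax;q=(W-c)@[-ax[1],ax[0]]
print(len(W),c,ax,t.min(),t.max());
for k in np.arange(-.12,.12,.01):
    g=(t>=k)&(t<k+.01)
    if g.any():print(round(k,2),np.round([q[g].min(),q[g].max(),q[g].mean()],4))
```

```text
scene 1534 1027 n [-0.50147818  0.00658377  0.86514524] tilt 30.100705738209236 yaw of upslope -0.7521774612279698 c [0.61304653 0.16792061 0.06341205]
top mean [0.58707043 0.18694075 0.11359874] 136 h [0.05490447 0.06352066]
face extents x,y [-0.0438661   0.04790137] [-0.06625221  0.09553182] top in face frame [0.00248252 0.01867749 0.05657045]
x of z=.066 rel c0 0.005160202183865834
side 730 375 n [-0.49441535  0.00823433  0.86918678] tilt 29.635724747617004 yaw of upslope -0.95415441960603 c [0.61643883 0.14898558 0.06615296]
top mean [0.59088724 0.17584065 0.11393726] 69 h [0.05337618 0.0629853 ]
face extents x,y [-0.04568683  0.04837205] [-0.05580326  0.07847376] top in face frame [0.00103385 0.02642586 0.05438771]
x of z=.066 rel c0 -0.00030932530489101467
404 [ 0.57999038 -0.24482632] [-0.14545258  0.98936522] -0.11107389689854993 0.08495669281627681
-0.12 [-0.0013  0.0045  0.0016]
-0.11 [-0.014   0.0093 -0.002 ]
-0.1 [-0.0126  0.0128 -0.0007]
-0.09 [-0.0122  0.0141  0.0013]
-0.08 [-0.0131  0.0144  0.0007]
-0.07 [-0.0118  0.0134  0.001 ]
-0.06 [-0.0127  0.0147  0.0013]
-0.05 [-0.0136  0.0128 -0.0006]
-0.04 [-0.0132  0.014   0.0007]
-0.03 [-0.0118  0.0131  0.0011]
-0.02 [-0.0127  0.0143  0.0003]
-0.01 [-0.0136  0.0146  0.0006]
-0.0 [-0.0132  0.0137  0.0009]
0.01 [-0.022   0.0195 -0.0021]
0.02 [-0.0263  0.024  -0.0023]
0.03 [-0.0316  0.0285 -0.0006]
0.04 [-0.0302  0.0309  0.0005]
0.05 [-0.0311  0.0299 -0.0002]
0.06 [-0.0319  0.0311 -0.0014]
0.07 [-0.0314  0.0313  0.0005]
0.08 [-0.0244  0.0324  0.009 ]
```

```bash
cat >> h.py <<'E'
from scipy.linalg import expm
def rows(Tt,n,T0=None):
    """n equal rows taking T0 (default: measured) to Tt"""
    if T0 is None: T0=pose(get_obs())
    A=np.linalg.inv(T0)@Tt;w=R.from_matrix(A[:3,:3]).as_rotvec()/n;S=np.zeros((3,3));r=R.from_rotvec(w).as_matrix();M=np.eye(3)
    for i in range(n): S+=M;M=M@r
    d=np.linalg.solve(S,A[:3,3])
    print(n,"x",np.round(d*100,3).tolist(),np.round(w,4).tolist(),"|mm|",round(np.linalg.norm(d)*1e3,1),"rad",round(np.linalg.norm(w),3))
def deckT(o=(.605,.181,.066),yaw=-.0147,tilt=np.pi/6):
    T=np.eye(4);T[:3,:3]=R.from_euler("ZY",[yaw,-tilt]).as_matrix();T[:3,3]=o;return T
def tool(x,y,z,a=0,D=None):
    """tool pose over deck: tool x = deck y, tool z = -deck z, turned a clockwise"""
    D=deckT() if D is None else D
    T=np.eye(4);T[:3,:3]=np.c_[[0,1,0],[1,0,0],[0,0,-1]]@R.from_rotvec([0,0,a]).as_matrix();T[:3,3]=x,y,z;return D@T
def flat(x,y,z,yaw):
    "tool straight down, tool x at yaw"
    T=np.eye(4);T[:3,:3]=R.from_euler("z",yaw).as_matrix()@np.diag([1,-1,-1]);T[:3,3]=x,y,z;return T
E
python3 - <<'E'
from h import *
print(deckT().round(3));Tt=tool(0,-.02,.15);print(Tt.round(3))
for n in (16,20,24): rows(Tt,n)
E
```

```text
[[ 0.866  0.015 -0.5    0.605]
 [-0.013  1.     0.007  0.181]
 [ 0.5    0.     0.866  0.066]
 [ 0.     0.     0.     1.   ]]
[[ 0.015  0.866  0.5    0.53 ]
 [ 1.    -0.013 -0.007  0.162]
 [ 0.     0.5   -0.866  0.196]
 [ 0.     0.     0.     1.   ]]
16 x [5.165, -1.504, 0.307] [-0.0287, 0.0197, -0.0736] |mm| 53.9 rad 0.081
20 x [4.141, -1.174, 0.25] [-0.0229, 0.0158, -0.0589] |mm| 43.1 rad 0.065
24 x [3.455, -0.961, 0.211] [-0.0191, 0.0131, -0.0491] |mm| 35.9 rad 0.054
```

Emit:
{"api": "play_rows", "payload": {"deltas": [[[3.455, -0.961, 0.211, -0.0191, 0.0131, -0.0491], [3.455, -0.961, 0.211, -0.0191, 0.0131, -0.0491], [3.455, -0.961, 0.211, -0.0191, 0.0131, -0.0491], [3.455, -0.961, 0.211, -0.0191, 0.0131, -0.0491], [3.455, -0.961, 0.211, -0.0191, 0.0131, -0.0491], [3.455, -0.961, 0.211, -0.0191, 0.0131, -0.0491], [3.455, -0.961, 0.211, -0.0191, 0.0131, -0.0491], [3.455, -0.961, 0.211, -0.0191, 0.0131, -0.0491]]]}}

```text
time_s: 0.9
position: [0.4155, -0.3836, 0.244]
tcp_rot: [0.066, 0.927, 0.362, 0.065]
contact_force: [0.6, 0.5, -0.3]
opening: 0.999
gripper_force: 0.0
```

Emit:
{"api": "play_rows", "payload": {"deltas": [[[3.455, -0.961, 0.211, -0.0191, 0.0131, -0.0491], [3.455, -0.961, 0.211, -0.0191, 0.0131, -0.0491], [3.455, -0.961, 0.211, -0.0191, 0.0131, -0.0491], [3.455, -0.961, 0.211, -0.0191, 0.0131, -0.0491], [3.455, -0.961, 0.211, -0.0191, 0.0131, -0.0491], [3.455, -0.961, 0.211, -0.0191, 0.0131, -0.0491], [3.455, -0.961, 0.211, -0.0191, 0.0131, -0.0491], [3.455, -0.961, 0.211, -0.0191, 0.0131, -0.0491]]]}}

```text
time_s: 1.7
position: [0.5252, -0.1203, 0.2304]
tcp_rot: [0.128, 0.827, 0.533, 0.126]
contact_force: [0.9, 0.0, 0.7]
opening: 1.002
gripper_force: 0.0
```

Emit:
{"api": "play_rows", "payload": {"deltas": [[[3.455, -0.961, 0.211, -0.0191, 0.0131, -0.0491], [3.455, -0.961, 0.211, -0.0191, 0.0131, -0.0491], [3.455, -0.961, 0.211, -0.0191, 0.0131, -0.0491], [3.455, -0.961, 0.211, -0.0191, 0.0131, -0.0491], [3.455, -0.961, 0.211, -0.0191, 0.0131, -0.0491], [3.455, -0.961, 0.211, -0.0191, 0.0131, -0.0491], [3.455, -0.961, 0.211, -0.0191, 0.0131, -0.0491], [3.455, -0.961, 0.211, -0.0191, 0.0131, -0.0491]]]}}

```text
time_s: 2.5
position: [0.5297, 0.1631, 0.1955]
tcp_rot: [0.185, 0.687, 0.679, 0.182]
contact_force: [1.3, -0.2, 0.0]
opening: 1.002
gripper_force: 0.0
```

```bash
python3 - <<'E'
from h import *
o=get_obs();print(o["position"],o["time_s"],np.abs(o["joint_velocities"]).max(),o["q"])
E
python3 - <<'E'
from h import *
import time
o=get_obs();p,d=capture("wrist");o=get_obs()
print(o["position"],o["joint_velocities"].round(3))
K,T=cam("wrist",o);np.savez("w1.npz",p=p,d=d,T=T);cv2.imwrite("pics/w1.png",p[...,::-1])
E
```

```text
[0.52965832 0.16311901 0.19552729] 2.5 1.2208083817418522 [-0.07944454  0.21992486 -0.4354572   2.17561138  0.88379611  0.43770942
 -1.24933419]
[0.52798959 0.16885948 0.1947088 ] [ 0.085 -0.022 -0.007 -0.003 -0.189 -0.005  0.219]
```

View pics/w1.png

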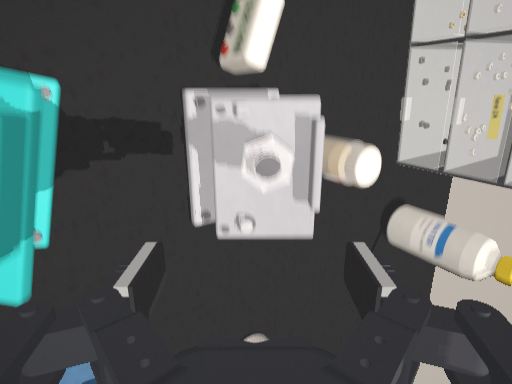

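The wrist view shows the nut at about (268,165), the pin at (247,222) and the ridge at (318,165). The arm was still settling, so I'll retake it and measure.

Run:
```python
from h import *
o=get_obs();p,d=capture("wrist");o2=get_obs()
print(o["position"],o2["position"],np.abs(o2["joint_velocities"]).max())
K,T=cam("wrist",o);np.savez("w1.npz",p=p,d=d,T=T)
P=cloud(d,K,T);D=deckT();q=(P-D[:3,3])@D[:3,:3]
m=(np.abs(q[...,2])<.008)&(np.abs(q[...,0]+.005)<.055)&(np.abs(q[...,1]+.02)<.09)&(p.max(-1)>60)
F=P[m];c0=F.mean(0)
for _ in range(6):
    nn=np.linalg.svd(F-c0)[2][2];nn*=np.sign(nn[2]);h=(F-c0)@nn;F=F[abs(h)<.003];c0=F.mean(0)
print("n",nn,np.degrees(np.arccos(nn[2])),"yaw",np.arctan2(-nn[1],-nn[0]),"c0",c0,"resid",h.std(),len(F))
hh=(P-c0)@nn
ok=(np.hypot(q[...,0],q[...,1])<.035)
print("hist h on nut",np.histogram(hh[ok],np.arange(.02,.075,.005)))
for lo,hi,nm in((.044,.057,"nut top"),(.058,.068,"screw top")):
    g=ok&(hh>lo)&(hh<hi);v,u=np.nonzero(g);print(nm,g.sum(),"px",u.mean(),v.mean(),"deck",q[g].mean(0).round(4),"world",P[g].mean(0).round(4),"h",np.median(hh[g]))
g=(np.hypot(q[...,0]+.0175,q[...,1]+.07)<.02)&(hh>.004)&(hh<.014);v,u=np.nonzero(g);print("pin",g.sum(),u.mean(),v.mean(),q[g].mean(0).round(4))
c=p[120:250,170:340,::-1];cv2.imwrite("pics/w1c.png",cv2.resize(c,None,fx=4.6,fy=4.6,interpolation=cv2.INTER_CUBIC))
```

```text
[0.52798959 0.16885948 0.1947088 ] [0.52838874 0.1662897  0.19489355] 0.12371084846862561
n [-0.49877707  0.00641705  0.86670656] 29.921853006779088 yaw -0.012864865767371622 c0 [0.61288497 0.17000344 0.06352743] resid 0.0007617240303063409 10285
hist h on nut (array([   0,    5,   40,   46,   47,   52, 1247,  145,  630,    1]), array([0.02 , 0.025, 0.03 , 0.035, 0.04 , 0.045, 0.05 , 0.055, 0.06 ,
       0.065, 0.07 ]))
nut top 1430 px 270.06573426573425 172.43636363636364 deck [0.0094 0.0068 0.0475] world [0.5895 0.188  0.1118] h 0.053891296164224396
screw top 648 px 270.8425925925926 178.10956790123456 deck [0.0096 0.005  0.0565] world [0.5851 0.1863 0.1197] h 0.0627987012778221
pin 171 246.32748538011697 232.89473684210526 [-0.0091 -0.0636  0.0014]
```

View pics/w1c.png

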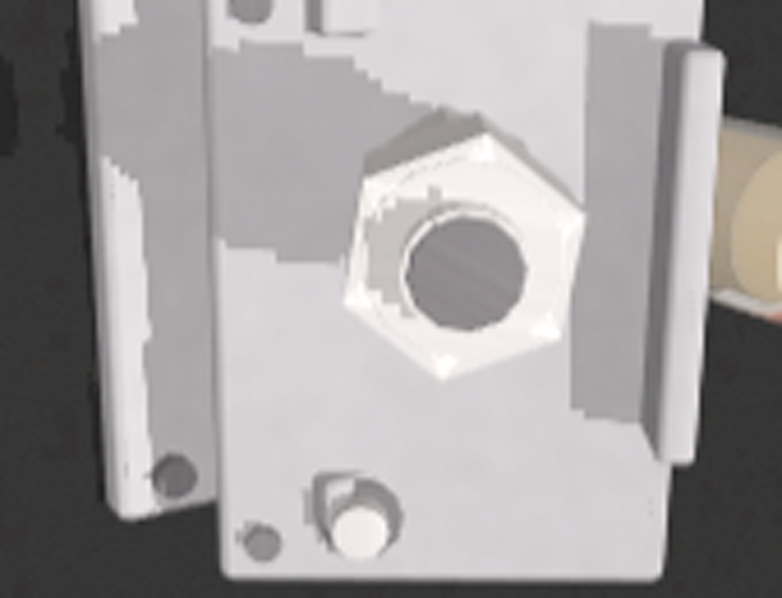

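```bash
cat >> h.py <<'E'
D1=deckT((.6164,.186,.066),-.0135)
E
python3 - <<'E'
from h import *
z=np.load("w1.npz");T=z["T"];K,_=cam("wrist",get_obs());P=cloud(z["d"],K,T);q=(P-D1[:3,3])@D1[:3,:3]
r=np.hypot(q[...,0],q[...,1]);g=(r<.03)&(q[...,2]>.050)&(q[...,2]<.058)
# refine by rays of mask pixels onto nut top plane
Q=q[g][:,:2];c=(Q.max(0)+Q.min(0))/2
best=[]
for a in np.radians(np.arange(-30,30,.5)):
    w=[]
    for k in range(3):
        t=a+k*np.pi/3;s=Q@[np.cos(t),-np.sin(t)];w.append(np.percentile(s,99.5)-np.percentile(s,.5))
    best.append((sum(w),a,w))
b=min(best);print("nut angle cw",b[1],np.round(b[2],4),"centre",c)
o=get_obs();print(o["position"])
rows(flat(.587,-.292,.15,np.radians(98.4)),13)
rows(flat(.587,-.292,.15,np.radians(98.4)),14)
E
```

```text
nut angle cw 0.14835298641951802 [0.0356 0.0359 0.0358] centre [ 0.00018933 -0.00049817]
[0.52838874 0.1662897  0.19489355]
13 x [-3.545, 0.114, 0.423] [0.0401, 0.0031, -0.0115] |mm| 35.7 rad 0.042
14 x [-3.292, 0.105, 0.392] [0.0373, 0.0029, -0.0107] |mm| 33.2 rad 0.039
```

Emit:
{"api": "play_rows", "payload": {"deltas": [[[-3.545, 0.114, 0.423, 0.0401, 0.0031, -0.0115], [-3.545, 0.114, 0.423, 0.0401, 0.0031, -0.0115], [-3.545, 0.114, 0.423, 0.0401, 0.0031, -0.0115], [-3.545, 0.114, 0.423, 0.0401, 0.0031, -0.0115], [-3.545, 0.114, 0.423, 0.0401, 0.0031, -0.0115], [-3.545, 0.114, 0.423, 0.0401, 0.0031, -0.0115], [-3.545, 0.114, 0.423, 0.0401, 0.0031, -0.0115], [-3.545, 0.114, 0.423, 0.0401, 0.0031, -0.0115]]], "jaw": 5}}

```text
time_s: 3.4
position: [0.5577, -0.1211, 0.1703]
tcp_rot: [0.072, 0.675, 0.731, 0.071]
contact_force: [-0.0, 1.0, -0.2]
opening: 0.585
gripper_force: 0.0
```

Emit:
{"api": "play_rows", "payload": {"deltas": [[[-3.545, 0.114, 0.423, 0.0401, 0.0031, -0.0115], [-3.545, 0.114, 0.423, 0.0401, 0.0031, -0.0115], [-3.545, 0.114, 0.423, 0.0401, 0.0031, -0.0115], [-3.545, 0.114, 0.423, 0.0401, 0.0031, -0.0115], [-3.545, 0.114, 0.423, 0.0401, 0.0031, -0.0115], [0, 0, 0, 0, 0, 0], [0, 0, 0, 0, 0, 0], [0, 0, 0, 0, 0, 0]]]}}

```text
time_s: 4.2
position: [0.5841, -0.2938, 0.1515]
tcp_rot: [0.001, 0.657, 0.754, 0.001]
contact_force: [0.2, 0.6, -0.0]
opening: 0.585
gripper_force: 0.0
```

Run:
```python
from h import *
o=get_obs();p,d=capture("wrist");print(o["time_s"],o["position"],np.abs(o["joint_velocities"]).max(),o["opening"])
K,T=cam("wrist",o);np.savez("w2.npz",p=p,d=d,T=T);cv2.imwrite("pics/w2.png",p[...,::-1])
P=cloud(d,K,T)
m=((p.max(-1)>90)&(d>0)&(P[...,2]<.02)&(np.abs(P[...,0]-.585)<.09)&(P[...,1]<-.12)&(P[...,1]>-.38)).astype(np.uint8)
n,l,s,ce=cv2.connectedComponentsWithStats(m);i=1+s[1:,4].argmax();print(s[i])
v,u=np.nonzero(l==i);g=P[v,u,2]>.006;print("z",np.median(P[v,u,2]));u,v=u[g],v[g]
W=np.array([ray(t,K,T,.012) for t in zip(u,v)])[:,:2]
a=np.array([-.1455,.9894]);c=np.array([.587,-.292])
for it in range(5):
    nrm=np.array([-a[1],a[0]]);t=(W-c)@a;q=(W-c)@nrm
    ks=[k for k in np.arange(-.055,.06,.005)];mid=[];kk=[]
    for k in ks:
        b=(t>=k)&(t<k+.005)
        if b.sum()>5: mid.append((q[b].max()+q[b].min())/2);kk.append(k+.0025)
    f=np.polyfit(kk,mid,1);c=c+nrm*f[1];a=a+nrm*f[0];a/=np.linalg.norm(a)
t=(W-c)@a;q=(W-c)@np.array([-a[1],a[0]])
print("axis",a,np.degrees(np.arctan2(a[1],a[0])),"c",c,"ends",t.min(),t.max())
for k in np.arange(-.08,.15,.01):
    b=(t>=k)&(t<k+.01)
    if b.any(): print(round(k,3),b.sum(),np.round([q[b].min(),q[b].max()],4))
```

```text
4.2 [ 0.58409329 -0.2938006   0.1515187 ] 0.008874429554593763 0.5846942441235736
[ 223   20   76  227 5776]
z 0.011424474675274493
axis [-0.14134791  0.98995998] 98.12585154095918 c [ 0.5897505  -0.29159464] ends -0.06089558113640251 0.1259811595190728
-0.07 3 [-0.0008  0.001 ]
-0.06 175 [-0.0091  0.0093]
-0.05 207 [-0.0091  0.0093]
-0.04 218 [-0.0098  0.0092]
-0.03 238 [-0.0097  0.0091]
-0.02 242 [-0.0096  0.009 ]
-0.01 247 [-0.0095  0.0098]
-0.0 253 [-0.0094  0.0097]
0.01 153 [-0.0093  0.0096]
0.02 156 [-0.0092  0.0095]
0.03 155 [-0.0091  0.0094]
0.04 175 [-0.0097  0.0093]
0.05 314 [-0.0097  0.014 ]
0.06 527 [-0.0198  0.0195]
0.07 760 [-0.0244  0.024 ]
0.08 562 [-0.0266  0.0263]
0.09 392 [-0.0269  0.0268]
0.1 403 [-0.0268  0.0265]
0.11 382 [-0.0277  0.0274]
0.12 180 [-0.0283  0.0281]
```

View pics/w2.png

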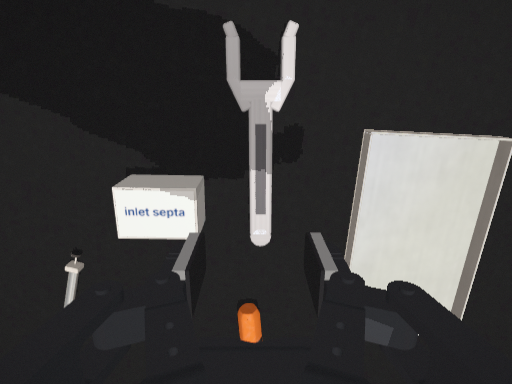

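Wrist view: spanner mouth is at the top (232–295, 25–80) and the handle end at (260,240). The carton at (160,207) sits beside the grip, so I'll measure its clearance.

Run:
```python
from h import *
z=np.load("w2.npz");K,_=cam("wrist",get_obs());P=cloud(z["d"],K,z["T"]);a=np.array([-.1413,.98996]);c=np.array([.5899,-.2926]);nr=np.array([-a[1],a[0]])
m=(P[...,2]>.03)&(P[...,2]<.045)&(z["p"].max(-1)>90);v,u=np.nonzero(m);g=u<215;Q=P[m][g][:,:2]-c
print("carton along",np.percentile(Q@a,[1,99]),"side",np.percentile(Q@nr,[1,99]),g.sum())
m=(P[...,2]>.002)&(P[...,2]<.045)&(z["p"].max(-1)>90);v,u=np.nonzero(m);g=(u>330)&(v<280);Q=P[m][g][:,:2]-c
print("tray along",np.percentile(Q@a,[1,99]),"side",np.percentile(Q@nr,[1,99]),P[m][g][:,2].max())
rows(flat(c[0],c[1],.09,np.radians(98.13)),3)
rows(flat(c[0],c[1],.028,np.radians(98.13)),3,flat(c[0],c[1],.09,np.radians(98.13)))
```

```text
carton along [-0.03765371  0.00569814] side [0.05118482 0.11624692] 4492
tray along [-0.1013273   0.04342594] side [-0.20687957 -0.08339709] 0.020213183549869146
3 x [0.011, 0.187, 2.059] [0.0012, 0.0004, -0.0013] |mm| 20.7 rad 0.002
3 x [0.0, 0.0, 2.067] [0.0, 0.0, 0.0] |mm| 20.7 rad 0.0
```

Emit:
{"api": "play_rows", "payload": {"deltas": [[[0.011, 0.187, 2.059, 0.0012, 0, -0.0013], [0.011, 0.187, 2.059, 0.0012, 0, -0.0013], [0.011, 0.187, 2.059, 0.0012, 0, -0.0013], [0, 0, 2.067, 0, 0, 0], [0, 0, 2.067, 0, 0, 0], [0, 0, 1.4, 0, 0, 0], [0, 0, 0.6, 0, 0, 0], [0, 0, 0, 0, 0, 0]]], "jaw": 4}}

```text
time_s: 5.05
position: [0.5898, -0.2933, 0.028]
tcp_rot: [0.0, 0.655, 0.755, -0.001]
contact_force: [-0.3, 1.1, 0.7]
opening: 0.472
gripper_force: 0.0
```

Emit:
{"api": "play_rows", "payload": {"deltas": [[[0, 0, 0.0, 0, 0, 0], [0, 0, 0, 0, 0, 0]]]}}

```text
time_s: 5.25
position: [0.5905, -0.2938, 0.0294]
tcp_rot: [0.001, 0.656, 0.755, -0.0]
contact_force: [-0.8, -1.3, -0.7]
opening: 0.47
gripper_force: 0.0
```

Emit:
{"api": "play_rows", "payload": {"deltas": [[[0, 0, 0.25, 0, 0, 0], [0, 0, 0, 0, 0, 0]]]}}

```text
time_s: 5.45
position: [0.5899, -0.2937, 0.026]
tcp_rot: [0.001, 0.656, 0.755, -0.001]
contact_force: [-0.2, -0.6, -0.6]
opening: 0.466
gripper_force: 0.0
```

Emit:
{"api": "play_rows", "payload": {"deltas": [[[0, 0, 0, 0, 0, 0], [0, 0, 0, 0, 0, 0], [0, 0, 0, 0, 0, 0], [0, 0, 0, 0, 0, 0], [0, 0, 0, 0, 0, 0]]], "jaw": 1}}

```text
time_s: 5.95
position: [0.5901, -0.2937, 0.0263]
tcp_rot: [0.001, 0.656, 0.755, -0.001]
contact_force: [-1.6, 1.0, 6.2]
opening: 0.212
gripper_force: 59.4
```

Run:
```python
from h import *
o=get_obs();print(o["position"],o["gripper_force"],o["opening"],o["contact_force"]);T=pose(o);print(T.round(4))
# spanner pose in tool after grasp: grip point at table z=.006
np.save("grasp.npy",T)
rows(T@np.block([[np.eye(3),np.array([[0],[0],[-.11]])],[np.zeros((1,3)),1]]),4)
```

```text
[ 0.59012713 -0.29366129  0.0263267 ] 59.365898966789246 0.21235522974936566 [-1.56163797  1.01870787  6.23200608]
[[-1.406e-01  9.901e-01  3.000e-04  5.901e-01]
 [ 9.901e-01  1.406e-01 -1.800e-03 -2.937e-01]
 [-1.900e-03  1.000e-04 -1.000e+00  2.630e-02]
 [ 0.000e+00  0.000e+00  0.000e+00  1.000e+00]]
4 x [0.0, -0.0, -2.75] [0.0, 0.0, -0.0] |mm| 27.5 rad 0.0
```

```bash
cat >> h.py <<'E'
def sp(s,jz,a=-.05,gx=.106,gz=.0203,dx=0,dy=0,D=D1):
    "tool pose with held spanner's jaw s behind the screw axis, at height jz over the deck"
    return tool(-(s+gx)*np.sin(a)+dx,-(s+gx)*np.cos(a)+dy,jz+gz,a,D)
E
python3 - <<'E'
from h import *
L=np.load("grasp.npy");L[2,3]+=.11
A=sp(.075,.035);print(A.round(3));rows(A,10,L);rows(A,12,L)
E
```

```text
[[-0.03   0.866  0.5    0.594]
 [ 0.999  0.038 -0.007  0.006]
 [-0.025  0.499 -0.866  0.118]
 [ 0.     0.     0.     1.   ]]
10 x [2.98, 0.28, 0.2] [-0.0521, -0.0052, 0.0103] |mm| 30.0 rad 0.053
12 x [2.483, 0.23, 0.167] [-0.0434, -0.0043, 0.0086] |mm| 25.0 rad 0.044
```

Emit:
{"api": "play_rows", "payload": {"deltas": [[[0, 0, -1.0, 0, 0, 0], [0, 0, -2.5, 0, 0, 0], [0, 0, -3.0, 0, 0, 0], [0, 0, -2.5, 0, 0, 0], [0, 0, -2.0, 0, 0, 0]]]}}

```text
time_s: 6.45
position: [0.5902, -0.2934, 0.1381]
tcp_rot: [0.001, 0.655, 0.755, -0.0]
contact_force: [0.4, 0.0, -0.5]
opening: 0.214
gripper_force: 58.8
```

Emit:
{"api": "play_rows", "payload": {"deltas": [[[2.98, 0.28, 0.2, -0.0521, -0.0052, 0.0103], [2.98, 0.28, 0.2, -0.0521, -0.0052, 0.0103], [2.98, 0.28, 0.2, -0.0521, -0.0052, 0.0103], [2.98, 0.28, 0.2, -0.0521, -0.0052, 0.0103], [2.98, 0.28, 0.2, -0.0521, -0.0052, 0.0103], [2.98, 0.28, 0.2, -0.0521, -0.0052, 0.0103], [2.98, 0.28, 0.2, -0.0521, -0.0052, 0.0103], [2.98, 0.28, 0.2, -0.0521, -0.0052, 0.0103]]]}}

```text
time_s: 7.25
position: [0.5898, -0.0532, 0.1214]
tcp_rot: [0.152, 0.672, 0.711, 0.143]
contact_force: [1.0, 0.2, -1.8]
opening: 0.212
gripper_force: 58.9
```

Emit:
{"api": "play_rows", "payload": {"deltas": [[[2.98, 0.28, 0.2, -0.0521, -0.0052, 0.0103], [2.98, 0.28, 0.2, -0.0521, -0.0052, 0.0103], [0, 0, 0, 0, 0, 0], [0, 0, 0, 0, 0, 0], [0, 0, 0, 0, 0, 0], [0, 0, 0, 0, 0, 0]]]}}

```text
time_s: 7.85
position: [0.5922, -0.0208, 0.1184]
tcp_rot: [0.176, 0.673, 0.701, 0.159]
contact_force: [0.6, 0.1, -1.8]
opening: 0.215
gripper_force: 58.9
```

Run:
```python
from h import *
o=get_obs();print(o["time_s"],o["position"],np.abs(o["joint_velocities"]).max(),o["q"].round(2))
A=sp(.065,.020);rows(A,2);rows(sp(0,.020),5,A)
out=[]
for n in ("scene","side"):
    p,d=capture(n);K,T=cam(n);c=proj(D1[:3,3],K,T).astype(int);k=p[c[1]-50:c[1]+40,c[0]-45:c[0]+75] if n=="scene" else p[c[1]-45:c[1]+45,c[0]-60:c[0]+60]
    out.append(cv2.resize(k[...,::-1],(480,360),interpolation=cv2.INTER_CUBIC))
    np.save(n+"1.npy",p)
cv2.imwrite("pics/a1.png",np.vstack(out)[:,:].copy() if 0 else cv2.resize(np.hstack(out),(800,300)))
```

```text
7.85 [ 0.59220954 -0.02081515  0.1184427 ] 0.018606359361788987 [ 0.23  0.41 -0.3   2.13  0.79  0.2  -0.73]
2 x [1.815, 0.168, 0.779] [-0.0224, 0.0024, 0.0032] |mm| 19.8 rad 0.023
5 x [1.3, 0.0, -0.0] [0.0, -0.0, -0.0] |mm| 13.0 rad 0.0
```

View pics/a1.png

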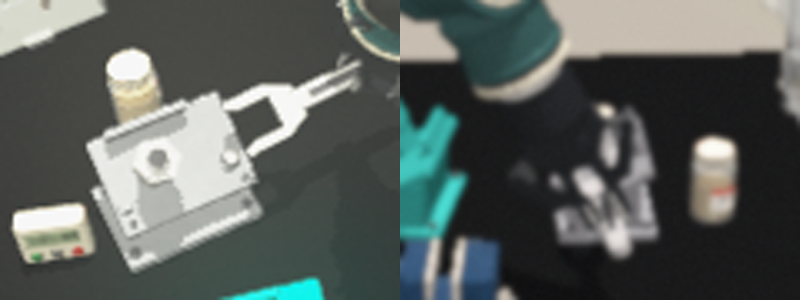

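The spanner is held straight, about 75 mm short of the screw: the left crop has the mouth at (255,125) facing the nut at (155,160). Continuing slowly.

Emit:
{"api": "play_rows", "payload": {"deltas": [[[0.9, 0.08, 0.39, -0.0112, 0.0012, 0.0016], [0.9, 0.08, 0.39, -0.0112, 0.0012, 0.0016], [0.9, 0.08, 0.39, -0.0112, 0.0012, 0.0016], [0.9, 0.08, 0.39, -0.0112, 0.0012, 0.0016], [0, 0, 0, 0, 0, 0], [0, 0, 0, 0, 0, 0]]]}}

```text
time_s: 8.55
position: [0.6011, 0.0159, 0.105]
tcp_rot: [0.189, 0.67, 0.696, 0.177]
contact_force: [0.4, -0.3, 0.1]
opening: 0.216
gripper_force: 58.9
```

Run:
```python
from h import *
o=get_obs();print(o["time_s"],o["position"],np.abs(o["joint_velocities"]).max(),o["q"].round(3))
A=sp(.065,.020);rows(A,1);rows(sp(0,.02),5,A)
```

```text
8.55 [0.60105457 0.01593609 0.10503728] 0.008093248436357895 [ 0.171  0.444 -0.322  2.142  1.318  0.191 -1.311]
1 x [-0.055, 0.03, 0.003] [-0.0004, -0.0005, 0.0015] |mm| 0.6 rad 0.002
5 x [1.3, 0.0, -0.0] [0.0, -0.0, -0.0] |mm| 13.0 rad 0.0
```

Emit:
{"api": "play_rows", "payload": {"deltas": [[[0.9, 0.03, 0, 0, -0.0005, 0.0015], [1.0, 0, 0, 0, 0, 0], [1.0, 0, 0, 0, 0, 0], [0.8, 0, 0, 0, 0, 0], [0, 0, 0, 0, 0, 0], [0, 0, 0, 0, 0, 0]]]}}

```text
time_s: 9.15
position: [0.6002, 0.0536, 0.1043]
tcp_rot: [0.189, 0.67, 0.696, 0.177]
contact_force: [0.2, -1.3, -2.1]
opening: 0.214
gripper_force: 58.9
```

Run:
```python
from h import *
o=get_obs();print(o["time_s"],o["position"],o["contact_force"],np.abs(o["joint_velocities"]).max(),o["q"].round(3))
A=sp(0,.020);rows(A,1)
```

```text
9.15 [0.60020464 0.05359203 0.10426722] [ 0.2043737  -1.28232295 -2.06666506] 0.013331823953335667 [ 0.09   0.448 -0.324  2.137  1.353  0.233 -1.415]
1 x [2.678, -0.001, 0.006] [0.0002, -0.0005, 0.0005] |mm| 26.8 rad 0.001
```

Emit:
{"api": "play_rows", "payload": {"deltas": [[[0.6, 0, 0, 0, 0, 0], [0.6, 0, 0, 0, 0, 0], [0, 0, 0, 0, 0, 0]]]}}

```text
time_s: 9.45
position: [0.5999, 0.0665, 0.104]
tcp_rot: [0.188, 0.67, 0.696, 0.178]
contact_force: [0.1, 0.0, -1.8]
opening: 0.21
gripper_force: 58.9
```

Emit:
{"api": "play_rows", "payload": {"deltas": [[[0.6, 0, 0, 0, 0, 0], [0.6, 0, 0, 0, 0, 0], [0, 0, 0, 0, 0, 0]]]}}

```text
time_s: 9.75
position: [0.5995, 0.0786, 0.1037]
tcp_rot: [0.188, 0.67, 0.696, 0.178]
contact_force: [0.9, -0.1, -2.1]
opening: 0.213
gripper_force: 58.9
```

Run:
```python
from h import *
o=get_obs();print(o["time_s"],o["position"],o["contact_force"],o["wrist_torque"],o["q"].round(3))
rows(sp(0,.020),1);rows(sp(0,.0065),1)
```

```text
9.75 [0.59947465 0.07861842 0.10371738] [ 0.88795562 -0.14845411 -2.07040861] [-0.10125135  0.70651616  0.04600241] [ 0.045  0.455 -0.334  2.13   1.361  0.264 -1.465]
1 x [0.174, -0.007, 0.01] [0.0003, -0.0015, 0.0008] |mm| 1.7 rad 0.002
1 x [0.172, -0.008, 1.36] [0.0003, -0.0015, 0.0008] |mm| 13.7 rad 0.002
```

Emit:
{"api": "play_rows", "payload": {"deltas": [[[0.17, 0, 0, 0, -0.0015, 0], [0, 0, 0.4, 0, 0, 0], [0, 0, 0.4, 0, 0, 0], [0, 0, 0.3, 0, 0, 0], [0, 0, 0, 0, 0, 0], [0, 0, 0, 0, 0, 0]]]}}

```text
time_s: 10.35
position: [0.6049, 0.079, 0.094]
tcp_rot: [0.189, 0.671, 0.695, 0.177]
contact_force: [0.9, -0.6, -2.0]
opening: 0.21
gripper_force: 58.9
```

Emit:
{"api": "play_rows", "payload": {"deltas": [[[0, 0, 0.15, 0, 0, 0], [0, 0, 0.1, 0, 0, 0], [0, 0, 0, 0, 0, 0]]]}}

```text
time_s: 10.65
position: [0.6063, 0.079, 0.0919]
tcp_rot: [0.189, 0.671, 0.695, 0.177]
contact_force: [-0.9, -0.2, -1.9]
opening: 0.215
gripper_force: 58.9
```

Run:
```python
from h import *
o=get_obs();print(o["time_s"],o["position"],o["contact_force"],o["wrist_torque"],o["q"].round(3))
rows(sp(0,.006),1)
p,d=capture("scene");K,T=cam("scene");c=proj(D1[:3,3],K,T).astype(int);k=p[c[1]-45:c[1]+40,c[0]-45:c[0]+70]
cv2.imwrite("pics/a2.png",cv2.resize(k[...,::-1],None,fx=6,fy=6,interpolation=cv2.INTER_CUBIC))
```

```text
10.65 [0.60627018 0.07896593 0.09190905] [-0.90104544 -0.17127928 -1.86058727] [-0.04623811  0.61989504  0.01594748] [ 0.028  0.485 -0.313  2.118  1.433  0.26  -1.537]
1 x [0.13, -0.007, 0.048] [0.0002, 0.0011, -0.0001] |mm| 1.4 rad 0.001
```

View pics/a2.png

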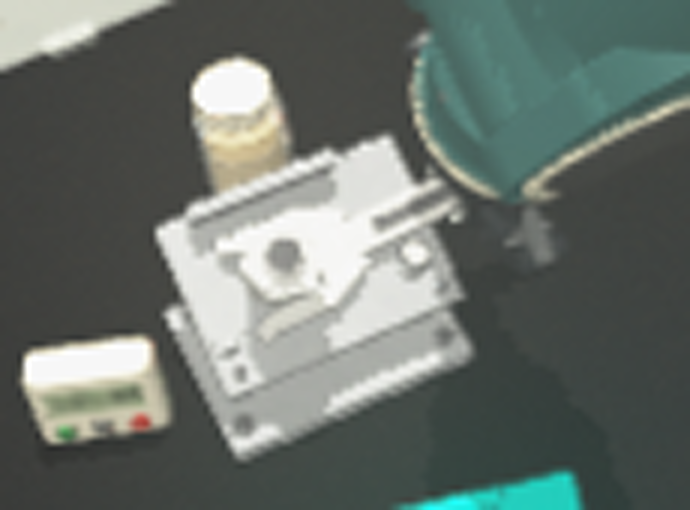

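The mouth is round the screw at (285,255), and the handle runs to (450,195) uphill of the pin (413,252). I'll close the last millimetre, settle it and release.

Emit:
{"api": "play_rows", "payload": {"deltas": [[[0.13, 0, 0.05, 0, 0, 0], [0, 0, 0.08, 0, 0, 0], [0, 0, 0, 0, 0, 0]]]}}

```text
time_s: 11.0
position: [0.6068, 0.0804, 0.0912]
tcp_rot: [0.189, 0.67, 0.695, 0.177]
contact_force: [-10.1, -1.9, 11.4]
opening: 0.211
gripper_force: 61.0
```

Emit:
{"api": "play_rows", "payload": {"deltas": [[[0, 0, 0, 0, 0, 0], [0, 0, 0, 0, 0, 0], [0, 0, 0, 0, 0, 0]]], "jaw": 4.5}}

```text
time_s: 11.3
position: [0.6069, 0.0803, 0.0909]
tcp_rot: [0.189, 0.671, 0.695, 0.177]
contact_force: [-0.9, 0.9, -0.1]
opening: 0.532
gripper_force: 0.0
```

Run:
```python
from h import *
o=get_obs();print(o["time_s"],o["position"],o["contact_force"],o["opening"],o["q"].round(3))
T=pose(o);U=T.copy();U[:3,3]-=T[:3,2]*.1
rows(U,4)
a=.148
for n in (5,6): rows(tool(0,0,.12,a,D1),n,U)
rows(tool(0,0,.12,a-np.pi/3,D1),8,U)
```

```text
11.3 [0.60694534 0.08032708 0.09085369] [-0.85716783  0.87730177 -0.14309629] 0.5319887177188845 [ 0.025  0.488 -0.313  2.116  1.439  0.262 -1.545]
4 x [-0.0, 0.0, -2.5] [-0.0, -0.0, -0.0] |mm| 25.0 rad 0.0
5 x [2.113, -0.171, 0.109] [0.0001, 0.0002, 0.0396] |mm| 21.2 rad 0.04
6 x [1.76, -0.148, 0.091] [0.0001, 0.0002, 0.033] |mm| 17.7 rad 0.033
8 x [1.271, 0.493, 0.069] [-0.0, 0.0001, -0.1062] |mm| 13.6 rad 0.106
```

Emit:
{"api": "play_rows", "payload": {"deltas": [[[0, 0, -1.5, 0, 0, 0], [0, 0, -3, 0, 0, 0], [0, 0, -3, 0, 0, 0], [0, 0, -2.5, 0, 0, 0], [1.76, -0.148, 0.091, 0, 0, 0.033], [1.76, -0.148, 0.091, 0, 0, 0.033], [1.76, -0.148, 0.091, 0, 0, 0.033], [1.76, -0.148, 0.091, 0, 0, 0.033]]], "jaw": 5.2}}

```text
time_s: 12.1
position: [0.5545, 0.1521, 0.1713]
tcp_rot: [0.177, 0.715, 0.649, 0.189]
contact_force: [-0.1, -1.3, -0.4]
opening: 0.609
gripper_force: 0.0
```

Emit:
{"api": "play_rows", "payload": {"deltas": [[[1.76, -0.148, 0.091, 0, 0, 0.033], [1.76, -0.148, 0.091, 0, 0, 0.033], [0, 0, 0, 0, 0, 0], [0, 0, 0, 0, 0, 0], [0, 0, 0, 0, 0, 0]]]}}

```text
time_s: 12.6
position: [0.5563, 0.1859, 0.1698]
tcp_rot: [0.171, 0.736, 0.625, 0.194]
contact_force: [0.6, 0.1, -0.2]
opening: 0.61
gripper_force: 0.0
```

Run:
```python
from h import *
o=get_obs();print(o["time_s"],o["position"],o["contact_force"],o["opening"],o["q"].round(3))
A=tool(0,0,.12,.148,D1);rows(A,1);rows(tool(0,0,.057,.148,D1),4,A)
p,d=capture("scene");K,T=cam("scene");P=cloud(d,K,T);q=(P-D1[:3,3])@D1[:3,:3]
m=(q[...,2]>.008)&(q[...,2]<.017)&(q[...,1]<-.055)&(q[...,1]>-.17)&(abs(q[...,0])<.04)&(p.max(-1)>90)
Q=q[m];print(m.sum(),"handle line deck x vs y",np.polyfit(Q[:,1],Q[:,0],1),"z",np.median(Q[:,2]),Q[:,1].min())
```

```text
12.6 [0.55634817 0.18591386 0.16977995] [ 0.63274014  0.06501115 -0.18858455] 0.609592751916393 [-0.067  0.333 -0.489  2.117  1.049  0.468 -1.558]
1 x [0.09, -0.002, -0.01] [0.0004, 0.0018, -0.0001] |mm| 0.9 rad 0.002
4 x [-0.0, -0.0, 1.575] [-0.0, 0.0, 0.0] |mm| 15.8 rad 0.0Traceback (most recent call last):
  File "<stdin>", line 6, in <module>
    raise TypeError("expected non-empty vector for x")
TypeError: expected non-empty vector for x
```

Run:
```python
from h import *
o=get_obs();p,d=capture("wrist");K,T=cam("wrist",o);P=cloud(d,K,T);q=(P-D1[:3,3])@D1[:3,:3]
np.savez("w3.npz",p=p,d=d,T=T)
cv2.imwrite("pics/w3.png",p[...,::-1])
m=(q[...,2]>.008)&(q[...,2]<.017)&(abs(q[...,0])<.045)&(q[...,1]<.05)&(q[...,1]>-.18)
Q=q[m]
for k in np.arange(-.18,.05,.01):
    b=(Q[:,1]>=k)&(Q[:,1]<k+.01)
    if b.sum()>3: print(round(k,2),b.sum(),Q[b][:,0].min().round(4),Q[b][:,0].max().round(4),np.median(Q[b][:,2]).round(4))
```

```text
-0.14 178 -0.0054 0.0146 0.0112
-0.13 194 -0.0057 0.0143 0.0114
-0.12 218 -0.0062 0.0139 0.0115
-0.11 218 -0.0066 0.0133 0.0114
-0.1 221 -0.0068 0.0128 0.0113
-0.09 232 -0.0074 0.0127 0.0115
-0.08 287 -0.0221 0.0122 0.0112
-0.07 294 -0.0226 0.0118 0.0112
-0.06 261 -0.0086 0.0114 0.0114
-0.05 280 -0.0153 0.0168 0.0112
-0.04 145 -0.0196 0.0401 0.0115
-0.03 101 -0.0259 0.0401 0.0113
-0.02 162 -0.0276 0.0404 0.0113
-0.01 175 -0.0277 0.0404 0.0115
0.0 327 -0.0285 0.0401 0.0113
0.01 430 -0.03 0.04 0.0113
0.02 109 -0.0278 0.0446 0.0112
```

View pics/w3.png

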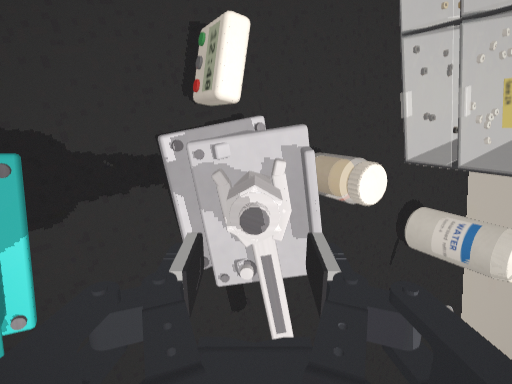

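The spanner is flat at 11.3 mm, its tips past the collar and its handle uphill of the pin at (245,272). The open fingers at (185,265) and (320,265) straddle the nut. Going down on the nut.

Emit:
{"api": "play_rows", "payload": {"deltas": [[[0.09, 0, 1.5, 0, 0.0018, 0], [0, 0, 1.5, 0, 0, 0], [0, 0, 1.5, 0, 0, 0], [0, 0, 1.3, 0, 0, 0], [0, 0, 0.7, 0, 0, 0], [0, 0, 0, 0, 0, 0], [0, 0, 0, 0, 0, 0]]]}}

```text
time_s: 13.4
position: [0.5889, 0.1872, 0.114]
tcp_rot: [0.17, 0.736, 0.626, 0.195]
contact_force: [-0.4, 0.8, 0.5]
opening: 0.605
gripper_force: 0.0
```

Emit:
{"api": "play_rows", "payload": {"deltas": [[[0, 0, 0, 0, 0, 0], [0, 0, 0, 0, 0, 0], [0, 0, 0, 0, 0, 0], [0, 0, 0, 0, 0, 0]]], "jaw": 3}}

```text
time_s: 13.8
position: [0.5887, 0.1874, 0.1144]
tcp_rot: [0.17, 0.736, 0.626, 0.196]
contact_force: [-7.9, -1.4, 8.6]
opening: 0.409
gripper_force: 59.3
```

Run:
```python
from h import *
o=get_obs();print(o["time_s"],o["position"],o["contact_force"],o["wrist_torque"],o["opening"]*8.54,o["gripper_force"],o["q"].round(3))
rows(tool(0,0,.055,.148,D1),1)
```

```text
13.8 [0.58871275 0.18735535 0.11437924] [-7.94822422 -1.35737627  8.58948045] [-0.22359612  1.08035792 -0.19258798] 3.4930045258427773 59.301087356870994 [-0.138  0.468 -0.387  2.077  1.27   0.413 -1.75 ]
1 x [-0.1, -0.005, 0.075] [0.0011, -0.0011, 0.0] |mm| 1.3 rad 0.002
```

Emit:
{"api": "play_rows", "payload": {"deltas": [[[-0.05, 0, -0.05, 0, 0, 0.05], [0, 0, 0, 0, 0, 0.08], [0, 0, 0, 0, 0, 0.08], [0, 0, 0, 0, 0, 0.08], [0, 0, 0, 0, 0, 0.08], [0, 0, 0, 0, 0, 0.06], [0, 0, 0, 0, 0, 0.03], [0, 0, 0, 0, 0, 0]]]}}

```text
time_s: 14.6
position: [0.5892, 0.1869, 0.115]
tcp_rot: [0.121, 0.859, 0.441, 0.23]
contact_force: [6.0, 1.2, -1.9]
opening: 0.41
gripper_force: 61.8
```

```bash
cat >> h.py <<'E'
def nutinfo():
    o=get_obs();T=pose(o);t=np.linalg.inv(D1)@T;a=np.arctan2(t[0,0],t[1,0])
    print(o["time_s"],"tool deck",t[:3,3].round(4),"a",a.round(4),"F",(o["contact_force"]@D1[:3,:3]).round(1),"M",(o["wrist_torque"]@D1[:3,:3]).round(2),"open",round(o["opening"]*8.54,2),o["q"].round(2))
E
python3 -c "
from h import *
nutinfo()"
```

```text
14.6 tool deck [0.001  0.0005 0.056 ] a 0.6093 F [ 4.2  1.3 -4.6] M [ 0.17 -0.39  0.07] open 3.5 [-0.18  0.46 -0.33  2.08  1.24  0.39 -2.2 ]
```

Emit:
{"api": "play_rows", "payload": {"deltas": [[[0, 0, 0, 0, 0, 0.06], [0, 0, 0, 0, 0, 0.08], [0, 0, 0, 0, 0, 0.08], [0, 0, 0, 0, 0, 0.08], [0, 0, 0, 0, 0, 0.08], [0, 0, 0, 0, 0, 0.06]]]}}

```text
time_s: 15.2
position: [0.5897, 0.1863, 0.1152]
tcp_rot: [0.068, 0.935, 0.241, 0.251]
contact_force: [9.1, -3.4, -1.2]
opening: 0.406
gripper_force: 61.8
```

```bash
python3 -c "
from h import *
nutinfo()"
```

```text
15.2 tool deck [ 0.0015 -0.0001  0.056 ] a 1.0518 F [ 7.3 -3.2 -5.5] M [-0.58 -0.98  0.28] open 3.47 [-0.23  0.45 -0.27  2.08  1.22  0.37 -2.62]
```

Emit:
{"api": "play_rows", "payload": {"deltas": [[[0, 0, 0, 0, 0, 0], [0, 0, 0, 0, 0, 0], [0, 0, 0, 0, 0, 0], [0, 0, 0, 0, 0, 0]]], "jaw": 5.4}}

```text
time_s: 15.6
position: [0.5886, 0.1868, 0.1141]
tcp_rot: [0.068, 0.935, 0.244, 0.25]
contact_force: [-0.1, 0.3, 0.3]
opening: 0.637
gripper_force: 0.0
```

Emit:
{"api": "play_rows", "payload": {"deltas": [[[0, 0, 0, 0, 0, -0.12], [0, 0, 0, 0, 0, -0.14], [0, 0, 0, 0, 0, -0.14], [0, 0, 0, 0, 0, -0.14], [0, 0, 0, 0, 0, -0.14], [0, 0, 0, 0, 0, -0.14], [0, 0, 0, 0, 0, -0.14], [0, 0, 0, 0, 0, -0.087]]]}}

```text
time_s: 16.4
position: [0.5886, 0.1867, 0.114]
tcp_rot: [0.185, 0.686, 0.68, 0.182]
contact_force: [-0.1, -0.2, -0.3]
opening: 0.635
gripper_force: 0.0
```

Emit:
{"api": "play_rows", "payload": {"deltas": [[[0, 0, 0, 0, 0, 0], [0, 0, 0, 0, 0, 0], [0, 0, 0, 0, 0, 0]]]}}

```text
time_s: 16.7
position: [0.5887, 0.1868, 0.1141]
tcp_rot: [0.184, 0.689, 0.677, 0.183]
contact_force: [-0.0, 0.4, -0.6]
opening: 0.63
gripper_force: 0.0
```

```bash
python3 -c "
from h import *
nutinfo();rows(tool(0,0,.055,1.06-np.pi/3,D1),1)
o=get_obs();p,d=capture('wrist');K,T=cam('wrist',o);P=cloud(d,K,T);q=(P-D1[:3,3])@D1[:3,:3]
m=(q[...,2]>.008)&(q[...,2]<.017)&(abs(q[...,0])<.045)&(q[...,1]<-.085)&(q[...,1]>-.14)
Q=q[m];print(m.sum(),'handle',np.polyfit(Q[:,1],Q[:,0],1))
m=(q[...,2]>.050)&(q[...,2]<.057)&(np.hypot(q[...,0],q[...,1])<.03);Q=q[m][:,:2];print(m.sum(),Q.mean(0))
b=min((sum(np.ptp(Q@[np.cos(a+k*np.pi/3),-np.sin(a+k*np.pi/3)]) for k in range(3)),a) for a in np.radians(np.arange(-30,30,.5)));print('nut',b)
"
```

```text
16.7 tool deck [0.     0.0004 0.0555] a 0.0031 F [-0.3  0.4 -0.5] M [-0.05  0.52  0.02] open 5.38 [-0.12  0.47 -0.41  2.08  1.28  0.42 -1.61]
1 x [-0.038, -0.001, 0.05] [0.0006, -0.0008, 0.0097] |mm| 0.6 rad 0.01Traceback (most recent call last):
  File "<string>", line 6, in <module>
    Q=q[m];print(m.sum(),'handle',np.polyfit(Q[:,1],Q[:,0],1))
                                  ~~~~~~~~~~^^^^^^^^^^^^^^^^^
    raise TypeError("expected non-empty vector for x")
TypeError: expected non-empty vector for x
```

Emit:
{"api": "play_rows", "payload": {"deltas": [[[0, 0, 0, 0, 0, 0.01], [0, 0, 0, 0, 0, 0], [0, 0, 0, 0, 0, 0], [0, 0, 0, 0, 0, 0]]], "jaw": 3}}

```text
time_s: 17.15
position: [0.5884, 0.1868, 0.1142]
tcp_rot: [0.183, 0.691, 0.674, 0.183]
contact_force: [-5.1, -1.4, 6.5]
opening: 0.411
gripper_force: 58.8
```

Emit:
{"api": "play_rows", "payload": {"deltas": [[[0, 0, 0, 0, 0, 0.03], [0, 0, 0, 0, 0, 0.03], [0, 0, 0, 0, 0, 0.03], [0, 0, 0, 0, 0, 0.03]]]}}

```text
time_s: 17.55
position: [0.5886, 0.1868, 0.1143]
tcp_rot: [0.172, 0.731, 0.631, 0.194]
contact_force: [-5.8, -1.6, 6.9]
opening: 0.413
gripper_force: 58.9
```

```bash
python3 -c "
from h import *
nutinfo()"
```

```text
17.55 tool deck [0.     0.0005 0.0557] a 0.1325 F [-1.6 -1.7  8.8] M [-0.33  0.68  0.23] open 3.52 [-0.13  0.47 -0.39  2.08  1.27  0.41 -1.74]
```

Emit:
{"api": "play_rows", "payload": {"deltas": [[[0, 0, 0, 0, 0, 0.03], [0, 0, 0, 0, 0, 0.03], [0, 0, 0, 0, 0, 0.02]]]}}

```text
time_s: 17.85
position: [0.5887, 0.1868, 0.1144]
tcp_rot: [0.164, 0.756, 0.602, 0.201]
contact_force: [-3.7, -1.0, 5.9]
opening: 0.409
gripper_force: 58.9
```

```bash
python3 -c "
from h import *
nutinfo()"
```

```text
17.85 tool deck [0.0002 0.0004 0.0557] a 0.2126 F [-0.2 -1.   6.9] M [-0.3   0.56  0.24] open 3.5 [-0.14  0.47 -0.38  2.08  1.27  0.41 -1.81]
```

Emit:
{"api": "play_rows", "payload": {"deltas": [[[0, 0, 0, 0, 0, 0.02], [0, 0, 0, 0, 0, 0.02], [0, 0, 0, 0, 0, 0.02]]]}}

```text
time_s: 18.15
position: [0.5887, 0.1868, 0.1144]
tcp_rot: [0.158, 0.773, 0.579, 0.206]
contact_force: [-2.9, -1.7, 6.4]
opening: 0.408
gripper_force: 58.9
```

```bash
python3 -c "
from h import *
nutinfo()"
```

```text
18.15 tool deck [0.0002 0.0004 0.0557] a 0.2723 F [ 0.7 -1.8  7. ] M [-0.34  0.49  0.22] open 3.48 [-0.15  0.47 -0.38  2.08  1.26  0.41 -1.87]
```

Emit:
{"api": "play_rows", "payload": {"deltas": [[[0, 0, 0, 0, 0, 0.02], [0, 0, 0, 0, 0, 0.02], [0, 0, 0, 0, 0, 0.02]]]}}

```text
time_s: 18.45
position: [0.5888, 0.1867, 0.1144]
tcp_rot: [0.152, 0.79, 0.555, 0.21]
contact_force: [-3.7, -0.8, 5.0]
opening: 0.404
gripper_force: 59.0
```

```bash
python3 -c "
from h import *
nutinfo()"
```

```text
18.45 tool deck [0.0003 0.0003 0.0557] a 0.3323 F [-0.7 -0.9  6.2] M [-0.35  0.45  0.25] open 3.45 [-0.15  0.47 -0.37  2.08  1.26  0.41 -1.93]
```

Emit:
{"api": "play_rows", "payload": {"deltas": [[[0, 0, 0, 0, 0, 0.02], [0, 0, 0, 0, 0, 0.02]]]}}

```text
time_s: 18.65
position: [0.5889, 0.1867, 0.1145]
tcp_rot: [0.148, 0.801, 0.539, 0.213]
contact_force: [-1.3, -1.3, 5.6]
opening: 0.41
gripper_force: 59.0
```

```bash
python3 -c "
from h import *
nutinfo()"
```

```text
18.65 tool deck [0.0004 0.0003 0.0557] a 0.3724 F [ 1.7 -1.3  5.5] M [-0.34  0.31  0.31] open 3.5 [-0.16  0.46 -0.36  2.08  1.26  0.4  -1.97]
```

Emit:
{"api": "play_rows", "payload": {"deltas": [[[0, 0, 0, 0, 0, 0.02], [0, 0, 0, 0, 0, 0.02]]]}}

```text
time_s: 18.85
position: [0.5889, 0.1867, 0.1145]
tcp_rot: [0.143, 0.812, 0.523, 0.216]
contact_force: [-2.3, -1.9, 6.2]
opening: 0.41
gripper_force: 59.0
```

```bash
python3 -c "
from h import *
nutinfo()"
```

```text
18.85 tool deck [0.0004 0.0003 0.0557] a 0.4124 F [ 1.1 -1.9  6.5] M [-0.4   0.28  0.28] open 3.5 [-0.16  0.46 -0.36  2.08  1.26  0.4  -2.01]
```

Emit:
{"api": "play_rows", "payload": {"deltas": [[[0, 0, 0, 0, 0, 0.02], [0, 0, 0, 0, 0, 0.02]]]}}

```text
time_s: 19.05
position: [0.5889, 0.1867, 0.1145]
tcp_rot: [0.139, 0.822, 0.507, 0.219]
contact_force: [-2.2, -2.6, 6.4]
opening: 0.406
gripper_force: 59.0
```

```bash
python3 -c "
from h import *
nutinfo()"
```

```text
19.05 tool deck [0.0005 0.0003 0.0557] a 0.4524 F [ 1.4 -2.7  6.6] M [-0.45  0.24  0.35] open 3.47 [-0.16  0.46 -0.35  2.08  1.25  0.4  -2.05]
```

Emit:
{"api": "play_rows", "payload": {"deltas": [[[0, 0, 0, 0, 0, 0.02], [0, 0, 0, 0, 0, 0]]]}}

```text
time_s: 19.25
position: [0.589, 0.1867, 0.1145]
tcp_rot: [0.137, 0.827, 0.499, 0.221]
contact_force: [-1.3, -1.3, 6.0]
opening: 0.409
gripper_force: 59.0
```

```bash
python3 -c "
from h import *
nutinfo()"
```

```text
19.25 tool deck [0.0005 0.0003 0.0557] a 0.4723 F [ 1.9 -1.3  5.9] M [-0.42  0.2   0.2 ] open 3.49 [-0.17  0.46 -0.35  2.08  1.25  0.4  -2.06]
```

Run:
```python
from h import *
o=get_obs()
for n in ("wrist","scene","side"):
    p,d=capture(n);K,T=cam(n,o);P=cloud(d,K,T);q=(P-D1[:3,3])@D1[:3,:3]
    np.savez("v_"+n+".npz",p=p,d=d,T=T)
    m=(q[...,2]>.007)&(q[...,2]<.018)&(abs(q[...,0])<.06)&(q[...,1]<.045)&(q[...,1]>-.18)&(p.max(-1)>60)
    Q=q[m];print(n,m.sum())
    for k in np.arange(-.18,.05,.01):
        b=(Q[:,1]>=k)&(Q[:,1]<k+.01)
        if b.sum()>2: print("  ",round(k,2),b.sum(),Q[b][:,0].min().round(4),Q[b][:,0].max().round(4),np.median(Q[b][:,2]).round(4))
c=proj(D1[:3,3],*cam("scene")).astype(int)
i=[]
for n,s in (("wrist",None),("scene",60),("side",60)):
    z=np.load("v_"+n+".npz");p=z["p"][...,::-1]
    if s: c=proj(D1[:3,3],*cam(n)).astype(int);p=p[c[1]-50:c[1]+40,c[0]-50:c[0]+70]
    i.append(cv2.resize(p,(396,297) if s else (400,594)[::1],interpolation=cv2.INTER_CUBIC) if s else cv2.resize(p,(400,300),interpolation=cv2.INTER_CUBIC))
top=np.hstack([i[0],cv2.resize(i[1],(400,300))]);bot=np.hstack([cv2.resize(i[2],(400,300)),np.zeros((300,400,3),np.uint8)])
cv2.imwrite("pics/v.png",np.vstack([top,bot]))
```

```text
wrist 2845
   -0.08 241 -0.0229 -0.0014 0.0103
   -0.07 324 -0.0228 0.0016 0.0111
   -0.06 238 -0.0113 0.0017 0.0115
   -0.05 72 -0.0099 0.0481 0.0119
   -0.04 21 0.04 0.0481 0.0174
   -0.03 32 0.0268 0.048 0.0175
   -0.02 62 0.0244 0.0477 0.0112
   -0.01 294 0.0157 0.048 0.0116
   0.0 470 -0.0162 0.048 0.0116
   0.01 834 -0.0277 0.0479 0.0115
   0.02 257 -0.0283 0.048 0.0111
scene 35
   -0.17 3 -0.0094 -0.0054 0.0111
   -0.16 7 -0.0115 -0.0062 0.0106
   -0.15 5 -0.0133 -0.0078 0.0125
   -0.14 5 -0.014 -0.0098 0.0118
   -0.02 6 -0.027 -0.0224 0.012
   -0.01 5 -0.0278 -0.0235 0.0106
side 223
   -0.17 9 -0.0079 0.0055 0.0111
   -0.16 11 -0.0122 0.0072 0.0111
   -0.15 6 -0.0045 0.0075 0.011
   -0.14 12 -0.0111 0.0079 0.0111
   -0.13 6 -0.0077 0.0076 0.0116
   -0.12 12 -0.0099 0.0075 0.0127
   -0.11 8 -0.0101 0.0086 0.0116
   -0.1 6 -0.0089 0.009 0.0118
   -0.09 9 -0.0068 0.0083 0.011
   -0.08 12 -0.0213 0.0088 0.0108
   -0.07 7 -0.02 0.0091 0.0116
   -0.06 13 -0.0077 0.0462 0.0114
   -0.05 19 -0.0159 0.0496 0.0112
   -0.04 20 -0.021 0.0489 0.0119
   -0.03 19 -0.0242 0.0431 0.012
   -0.02 23 -0.0266 0.0493 0.0116
   -0.01 16 -0.0243 0.0288 0.0116
   0.0 8 -0.0222 0.0483 0.0129
   0.01 7 -0.0257 0.049 0.0121
```

View pics/v.png

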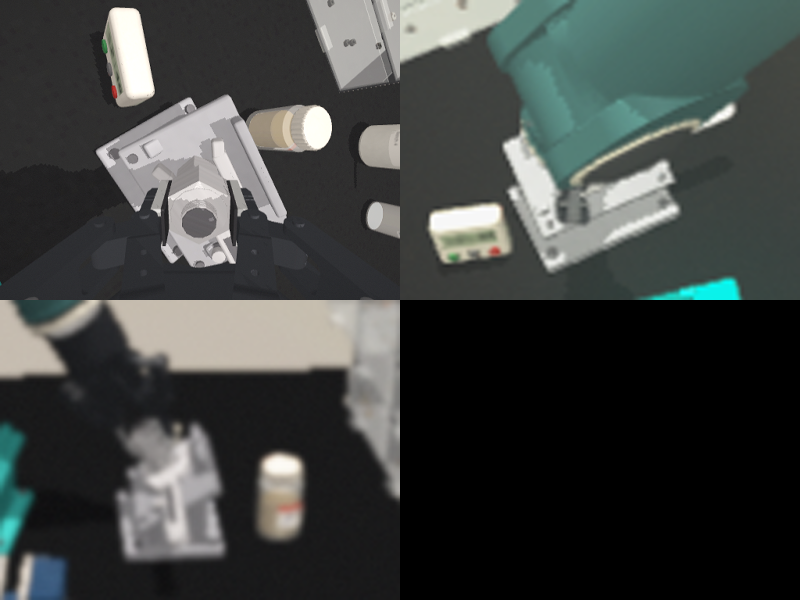

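The wrist crop (top left) shows the handle now bearing on the pin at (218,250) with the fingers still on the nut. I'll measure the nut angle and the torque.

Run:
```python
from h import *
nutinfo()
def nut(f):
    z=np.load(f);K=camera_model("wrist")["K"];P=cloud(z["d"],K,z["T"]);q=(P-D1[:3,3])@D1[:3,:3]
    m=(q[...,2]>.0505)&(q[...,2]<.057)&(np.hypot(q[...,0],q[...,1])<.025)&(z["p"].max(-1)>110);Q=q[m][:,:2]
    L=[(sum(np.ptp(Q@[np.cos(a+k*np.pi/3),-np.sin(a+k*np.pi/3)]) for k in range(3)),a) for a in np.radians(np.arange(-30,30,.5))]
    print(f,m.sum(),min(L),Q.min(0),Q.max(0))
    # individual edge fits on visible hull
    h=cv2.convexHull((Q*1e5).astype(np.int32).reshape(-1,1,2))
    ap=cv2.approxPolyDP(h,150,True)[:,0]/1e2;e=np.roll(ap,-1,0)-ap
    for pt,v in zip(ap,e): print("  ",pt.round(1),"len",np.hypot(*v).round(1),"normal cw mod60",round(((-np.degrees(np.arctan2(v[1],v[0]))+90+30)%60)-30,1))
for f in("w1.npz","w3.npz","v_wrist.npz"): nut(f)
```

```text
19.4 tool deck [0.0005 0.0003 0.0557] a 0.4717 F [ 1.  -2.3  5.9] M [-0.41  0.19  0.16] open 3.48 [-0.17  0.46 -0.35  2.08  1.25  0.4  -2.06]
w1.npz 1359 (np.float64(0.10892477767347467), np.float64(0.15707963267948966)) [-0.01886863 -0.0207044 ] [0.01924728 0.01970807]
   [19.2  6.8] len 20.9 normal cw mod60 8.2
   [ 2.8 19.7] len 20.1 normal cw mod60 9.2
   [-15.9  12.6] len 20.8 normal cw mod60 8.1
   [-18.8  -8. ] len 18.0 normal cw mod60 10.9
   [ -5.2 -19.8] len 6.1 normal cw mod60 -29.2
   [  0.9 -19.9] len 16.3 normal cw mod60 5.0
   [ 15.6 -13. ] len 20.1 normal cw mod60 10.4
w3.npz 1707 (np.float64(0.1092408305843033), np.float64(0.14835298641951802)) [-0.01924356 -0.02137738] [0.01916051 0.01965651]
   [19.2  6.7] len 20.2 normal cw mod60 9.7
   [ 3.6 19.6] len 19.3 normal cw mod60 10.6
   [-14.6  13.2] len 22.5 normal cw mod60 11.8
   [-19.2  -8.8] len 20.4 normal cw mod60 8.0
   [ -3.2 -21.4] len 20.5 normal cw mod60 8.1
   [ 15.8 -13.7] len 20.8 normal cw mod60 9.3
v_wrist.npz 3311 (np.float64(0.1252210566579165), np.float64(0.4537856055185257)) [-0.02031243 -0.01972696] [0.02488478 0.0209667 ]
   [24.9  1.2] len 22.7 normal cw mod60 17.0
   [ 9.4 17.9] len 22.6 normal cw mod60 -22.1
   [-13.  21.] len 24.9 normal cw mod60 17.0
   [-20.3  -2.8] len 20.1 normal cw mod60 26.7
   [ -9.3 -19.6] len 19.3 normal cw mod60 26.4
   [ 10.  -18.4] len 24.6 normal cw mod60 -22.9
```

Emit:
{"api": "play_rows", "payload": {"deltas": [[[0, 0, 0, 0, 0, 0.02], [0, 0, 0, 0, 0, 0.01]]]}}

```text
time_s: 19.6
position: [0.589, 0.1867, 0.1145]
tcp_rot: [0.134, 0.834, 0.486, 0.223]
contact_force: [-1.5, -2.3, 6.7]
opening: 0.403
gripper_force: 59.1
```

```bash
python3 -c "
from h import *
nutinfo()"
```

```text
19.6 tool deck [0.0005 0.0003 0.0558] a 0.502 F [ 2.1 -2.4  6.6] M [-0.47  0.13  0.61] open 3.44 [-0.17  0.46 -0.35  2.08  1.25  0.4  -2.09]
```

Emit:
{"api": "play_rows", "payload": {"deltas": [[[0, 0, 0, 0, 0, 0.02]]]}}

```text
time_s: 19.7
position: [0.589, 0.1866, 0.1146]
tcp_rot: [0.131, 0.839, 0.478, 0.224]
contact_force: [-1.7, -1.3, 5.7]
opening: 0.408
gripper_force: 59.1
```

```bash
python3 -c "
from h import *
nutinfo()"
```

```text
19.7 tool deck [0.0006 0.0002 0.0557] a 0.5217 F [ 1.4 -1.3  5.8] M [-0.58  0.05  0.66] open 3.49 [-0.17  0.46 -0.35  2.08  1.25  0.4  -2.11]
```

Emit:
{"api": "play_rows", "payload": {"deltas": [[[0, 0, 0, 0, 0, 0.02], [0, 0, 0, 0, 0, 0.01]]]}}

```text
time_s: 19.9
position: [0.5891, 0.1866, 0.1146]
tcp_rot: [0.128, 0.846, 0.465, 0.226]
contact_force: [-1.3, -1.7, 7.6]
opening: 0.412
gripper_force: 59.1
```

```bash
python3 -c "
from h import *
nutinfo()"
```

```text
19.9 tool deck [0.0006 0.0002 0.0558] a 0.5518 F [ 2.7 -1.7  7.2] M [-0.49  0.03  0.77] open 3.52 [-0.17  0.46 -0.34  2.08  1.25  0.39 -2.14]
```

Emit:
{"api": "play_rows", "payload": {"deltas": [[[0, 0, 0, 0, 0, 0.02], [0, 0, 0, 0, 0, 0]]]}}

```text
time_s: 20.1
position: [0.5891, 0.1866, 0.1146]
tcp_rot: [0.126, 0.851, 0.457, 0.227]
contact_force: [-1.4, -1.8, 5.8]
opening: 0.41
gripper_force: 59.1
```

Run:
```python
from h import *
nutinfo()
o=get_obs();p,d=capture("wrist");K,T=cam("wrist",o);np.savez("v2.npz",p=p,d=d,T=T);P=cloud(d,K,T);q=(P-D1[:3,3])@D1[:3,:3]
m=(q[...,2]>.0505)&(q[...,2]<.057)&(np.hypot(q[...,0],q[...,1])<.025)&(p.max(-1)>110);Q=q[m][:,:2]
h=cv2.convexHull((Q*1e5).astype(np.int32).reshape(-1,1,2));ap=cv2.approxPolyDP(h,150,True)[:,0]/1e2;e=np.roll(ap,-1,0)-ap
for pt,v in zip(ap,e): print("  ",pt.round(1),"len",np.hypot(*v).round(1),"cw",round(((-np.degrees(np.arctan2(v[1],v[0]))+120)%60)-30,1))
for n in ("wrist","side"):
    if n=="side": p,d=capture(n);K,T=cam(n);P=cloud(d,K,T);q=(P-D1[:3,3])@D1[:3,:3]
    m=(q[...,2]>.009)&(q[...,2]<.0135)&(abs(q[...,0])<.03)&(q[...,1]<-.05)&(q[...,1]>-.16)&(p.max(-1)>60);Q=q[m]
    for k in np.arange(-.16,-.05,.01):
        b=(Q[:,1]>=k)&(Q[:,1]<k+.01)
        if b.sum()>2: print("  ",n,round(k,2),b.sum(),Q[b][:,0].min().round(4),Q[b][:,0].max().round(4))
```

```text
20.1 tool deck [0.0006 0.0002 0.0557] a 0.5719 F [ 1.7 -1.8  5.8] M [-0.56  0.1   0.49] open 3.5 [-0.18  0.46 -0.34  2.08  1.25  0.39 -2.16]
   [24.9 -1.9] len 23.6 cw 23.5
   [10.8 17.1] len 22.6 cw -17.5
   [-11.2  22. ] len 24.0 cw 22.5
   [-20.4  -0.2] len 15.0 cw -25.2
   [-14.1 -13.7] len 8.1 cw 15.2
   [ -8.3 -19.5] len 16.7 cw -29.0
   [  8.3 -19.8] len 24.4 cw -17.3
   wrist -0.14 35 0.0042 0.0067
   wrist -0.13 77 0.0024 0.0072
   wrist -0.12 50 0.0029 0.0073
   wrist -0.08 31 -0.0225 -0.0093
   wrist -0.07 100 -0.0209 -0.0049
   wrist -0.06 123 -0.0111 -0.0028
   side -0.16 6 -0.0118 0.0047
   side -0.15 6 -0.0114 0.0078
   side -0.14 7 -0.0103 0.0056
   side -0.13 8 -0.0084 0.0083
   side -0.12 8 -0.0078 0.0081
   side -0.11 5 -0.0093 0.0056
   side -0.1 8 -0.0089 0.008
   side -0.09 8 -0.008 0.0093
   side -0.08 5 -0.0186 0.0013
   side -0.07 7 -0.0091 0.0073
   side -0.06 6 -0.009 0.0077
```

Torque rose past both thread drags (0.77 N m peak, 0.49 held) with the spanner on the pin, so the nut is solid. Release, lift, and measure.

Emit:
{"api": "play_rows", "payload": {"deltas": [[[0, 0, 0, 0, 0, 0], [0, 0, 0, 0, 0, 0], [0, 0, 0, 0, 0, 0], [0, 0, 0, 0, 0, 0], [0, 0, -1.5, 0, 0, 0], [0, 0, -2.5, 0, 0, 0], [0, 0, -2.5, 0, 0, 0]]], "jaw": 5.4}}

```text
time_s: 20.9
position: [0.5554, 0.1872, 0.1705]
tcp_rot: [0.125, 0.851, 0.457, 0.226]
contact_force: [1.0, 0.1, 0.4]
opening: 0.633
gripper_force: 0.0
```

Emit:
{"api": "play_rows", "payload": {"deltas": [[[0, 0, 0, 0, 0, -0.12], [0, 0, 0, 0, 0, -0.14], [0, 0, 0, 0, 0, -0.14], [0, 0, 0, 0, 0, -0.12], [0, 0, 0, 0, 0, 0], [0, 0, 0, 0, 0, 0], [0, 0, 0, 0, 0, 0]]]}}

```text
time_s: 21.6
position: [0.5561, 0.1871, 0.1703]
tcp_rot: [0.179, 0.706, 0.66, 0.187]
contact_force: [0.1, 0.2, -0.2]
opening: 0.631
gripper_force: 0.0
```

Run:
```python
from h import *
nutinfo()
o=get_obs();p,d=capture("wrist");K,T=cam("wrist",o);np.savez("v3.npz",p=p,d=d,T=T);P=cloud(d,K,T);q=(P-D1[:3,3])@D1[:3,:3]
m=(q[...,2]>.0505)&(q[...,2]<.057)&(np.hypot(q[...,0],q[...,1])<.025)&(p.max(-1)>110);Q=q[m][:,:2]
h=cv2.convexHull((Q*1e5).astype(np.int32).reshape(-1,1,2));ap=cv2.approxPolyDP(h,150,True)[:,0]/1e2;e=np.roll(ap,-1,0)-ap
for pt,v in zip(ap,e): print("  ",pt.round(1),"len",np.hypot(*v).round(1),"cw",round(((-np.degrees(np.arctan2(v[1],v[0]))+120)%60)-30,1))
m=(q[...,2]>.009)&(q[...,2]<.0135)&(abs(q[...,0])<.035)&(q[...,1]<.04)&(q[...,1]>-.18)&(p.max(-1)>60);Q=q[m]
for k in np.arange(-.18,.04,.01):
    b=(Q[:,1]>=k)&(Q[:,1]<k+.01)
    if b.sum()>2: print("  ",round(k,2),b.sum(),Q[b][:,0].min().round(4),Q[b][:,0].max().round(4),Q[b][:,2].mean().round(4))
# collar side points below nut
m=(q[...,2]>.014)&(q[...,2]<.027)&(np.hypot(q[...,0],q[...,1])<.02);print("collar pts",m.sum())
```

```text
21.6 tool deck [-1.000e-04  3.000e-04  1.205e-01] a 0.054 F [ 0.   0.2 -0.2] M [0.03 0.51 0.02] open 5.38 [-0.04  0.34 -0.52  2.12  1.06  0.48 -1.47]
   [20.6 -1.2] len 19.2 cw -28.4
   [11.5 15.7] len 4.7 cw -11.2
   [ 7.1 17.2] len 16.9 cw -28.3
   [-9.8 17.7] len 20.0 cw -28.6
   [-20.3   0.6] len 20.1 cw -27.4
   [-11.  -17.2] len 8.7 cw -16.5
   [ -2.5 -19.3] len 12.7 cw 27.6
   [ 10.1 -18.8] len 20.5 cw -29.1
   -0.15 7 -0.0125 -0.0006 0.0105
   -0.14 178 -0.0124 0.007 0.0111
   -0.13 194 -0.0125 0.0066 0.0113
   -0.12 200 -0.0121 0.0071 0.0114
   -0.11 215 -0.0122 0.0075 0.0113
   -0.1 219 -0.0118 0.0079 0.0114
   -0.09 223 -0.0117 0.008 0.0114
   -0.08 236 -0.022 0.0078 0.0113
   -0.07 244 -0.0217 0.0083 0.0113
   -0.06 252 -0.011 0.0086 0.0114
   -0.05 302 -0.0181 0.0155 0.0113
   -0.04 96 -0.0213 0.0207 0.0113
   -0.03 70 -0.0263 0.0258 0.0113
   -0.02 78 -0.0274 0.027 0.0111
   -0.01 181 -0.0274 0.0271 0.0114
   0.0 344 -0.027 0.0274 0.0115
   0.01 356 -0.0282 0.029 0.0113
   0.02 70 -0.0281 0.0282 0.0111
collar pts 40
```

Nut total is now 1.60 rad and the spanner is at 0.022 rad. That leaves the screw's own angle in question, so I'll look under the nut from the open side of the mouth.

Emit:
{"api": "play_rows", "payload": {"deltas": [[[2.5, 0, 0, 0, 0, 0], [3, 0, 0, 0, 0, 0], [2.0, 0, 0, 0, 0, -0.054], [0, 0, 0, 0, 0, 0], [0, 0, 0, 0, 0, 0], [0, 0, 0, 0, 0, 0]]], "jaw": 8}}

```text
time_s: 22.25
position: [0.5605, 0.261, 0.1721]
tcp_rot: [0.185, 0.687, 0.679, 0.182]
contact_force: [-0.2, -1.1, -0.1]
opening: 0.932
gripper_force: 0.0
```

Run:
```python
from h import *
nutinfo()
o=get_obs();p,d=capture("wrist");K,T=cam("wrist",o);np.savez("v4.npz",p=p,d=d,T=T);P=cloud(d,K,T);q=(P-D1[:3,3])@D1[:3,:3]
for lo,hi in((.0135,.018),(.018,.022),(.022,.026),(.032,.050)):
    m=(q[...,2]>lo)&(q[...,2]<hi)&(np.hypot(q[...,0],q[...,1])<.024)&(d>0);Q=q[m][:,:2]*1e3
    print(lo,m.sum())
    for k in range(-22,22,2):
        b=(Q[:,0]>=k)&(Q[:,0]<k+2)
        if b.sum(): print("   x",k+1,b.sum(),"y",np.median(Q[b][:,1]).round(1),Q[b][:,1].max().round(1))
u,v=proj(D1[:3,3]+D1[:3,2]*.02,K,T);print(u,v)
```

```text
22.25 tool deck [0.0038 0.0742 0.1204] a -0.0012 F [-0.2 -1.1 -0. ] M [ 0.    0.5  -0.04] open 7.96 [-0.16  0.4  -0.55  2.02  1.07  0.59 -1.51]
0.0135 104
   x -15 2 y 3.2 3.5
   x -13 6 y 7.0 10.1
   x -11 7 y 12.4 12.8
   x -9 6 y 12.7 13.2
   x -7 11 y 13.4 14.4
   x -5 5 y 13.6 14.2
   x -3 8 y 13.9 14.2
   x -1 6 y 14.6 14.9
   x 1 6 y 14.6 15.3
   x 3 8 y 14.9 15.6
   x 5 6 y 15.4 15.7
   x 7 9 y 14.1 15.1
   x 9 4 y 11.6 12.7
   x 11 7 y 8.9 11.3
   x 13 5 y 7.1 7.6
   x 15 4 y 4.9 6.1
   x 17 4 y 2.7 3.2
0.018 85
   x -13 1 y 10.1 10.1
   x -11 6 y 12.4 13.2
   x -9 5 y 12.9 13.4
   x -7 5 y 13.6 13.7
   x -5 9 y 13.2 14.2
   x -3 5 y 14.0 14.3
   x -1 8 y 14.2 14.8
   x 1 6 y 14.3 15.5
   x 3 9 y 15.2 15.8
   x 5 5 y 15.5 15.6
   x 7 8 y 14.0 15.1
   x 9 5 y 11.9 12.6
   x 11 1 y 10.3 10.3
   x 13 2 y 7.3 7.8
   x 15 7 y 5.1 6.2
   x 17 3 y 2.7 3.6
0.022 29
   x -11 1 y 11.8 11.8
   x -7 1 y 13.5 13.5
   x -3 3 y 14.0 14.5
   x -1 4 y 14.6 14.8
   x 1 3 y 15.1 15.4
   x 3 6 y 15.3 15.8
   x 5 5 y 15.6 16.2
   x 7 5 y 15.1 15.5
   x 17 1 y 3.5 3.5
0.032 730
   x -21 12 y 0.4 1.2
   x -19 27 y 2.6 4.7
   x -17 32 y 6.1 8.2
   x -15 29 y 9.5 11.3
   x -13 32 y 12.7 14.6
   x -11 31 y 15.8 17.8
   x -9 38 y 17.5 18.5
   x -7 40 y 17.3 18.2
   x -5 38 y 17.4 18.2
   x -3 43 y 17.3 18.0
   x -1 33 y 17.3 18.2
   x 1 37 y 17.2 17.9
   x 3 42 y 17.0 17.9
   x 5 44 y 17.0 18.2
   x 7 29 y 17.0 17.6
   x 9 44 y 17.1 17.9
   x 11 37 y 16.4 18.1
   x 13 32 y 12.6 15.2
   x 15 33 y 9.6 11.4
   x 17 34 y 5.5 7.3
   x 19 33 y 2.0 3.3
   x 21 10 y -0.4 0.3
249.4975823750142 284.0618915536526
```

Candid reading of the collar: its front corner is at deck (6,15.8) mm, so the screw stands at +0.345 rad. The nut is at 1.598 − 0.345 = 1.25, which is tight. The screw gave about 20–25°, a bit much. The locked pair can be eased back together: the screw's 0.10 N m drag is below the thread's 0.25. I'll do that gently by the nut and check that it doesn't loosen.

```bash
python3 -c "
from h import *
A=tool(0,0,.115,.551,D1);rows(A,5);rows(tool(0,0,.055,.551,D1),4,A)"
```

```text
5 x [-1.482, 0.251, 0.109] [0.0001, 0.0, 0.1105] |mm| 15.1 rad 0.11
4 x [0.0, 0.0, 1.5] [-0.0, 0.0, -0.0] |mm| 15.0 rad 0.0
```

Emit:
{"api": "play_rows", "payload": {"deltas": [[[-1.482, 0.251, 0.109, 0, 0, 0.1105], [-1.482, 0.251, 0.109, 0, 0, 0.1105], [-1.482, 0.251, 0.109, 0, 0, 0.1105], [-1.482, 0.251, 0.109, 0, 0, 0.1105], [-1.482, 0.251, 0.109, 0, 0, 0.1105], [0, 0, 0, 0, 0, 0], [0, 0, 0, 0, 0, 0], [0, 0, 0, 0, 0, 0]]], "jaw": 5.4}}

```text
time_s: 23.1
position: [0.5592, 0.1884, 0.166]
tcp_rot: [0.128, 0.845, 0.467, 0.226]
contact_force: [0.9, 0.8, -0.1]
opening: 0.634
gripper_force: 0.0
```

```bash
python3 -c "
from h import *
nutinfo();rows(tool(0,0,.0555,.551,D1),1)"
```

```text
23.1 tool deck [0.0004 0.0016 0.1152] a 0.5474 F [ 0.7  0.8 -0.5] M [-0.03  0.49  0.02] open 5.41 [-0.11  0.34 -0.44  2.11  1.05  0.45 -1.96]
1 x [-0.169, 0.051, 5.969] [0.0002, -0.0016, 0.0036] |mm| 59.7 rad 0.004
```

Emit:
{"api": "play_rows", "payload": {"deltas": [[[-0.17, 0.05, 1.5, 0, -0.0016, 0.0036], [0, 0, 1.5, 0, 0, 0], [0, 0, 1.5, 0, 0, 0], [0, 0, 1.0, 0, 0, 0], [0, 0, 0.45, 0, 0, 0], [0, 0, 0, 0, 0, 0], [0, 0, 0, 0, 0, 0]]]}}

```text
time_s: 23.8
position: [0.5882, 0.1861, 0.1142]
tcp_rot: [0.128, 0.847, 0.465, 0.225]
contact_force: [1.2, 0.6, 0.6]
opening: 0.63
gripper_force: 0.0
```

Emit:
{"api": "play_rows", "payload": {"deltas": [[[0, 0, 0, 0, 0, 0], [0, 0, 0, 0, 0, 0], [0, 0, 0, 0, 0, 0], [0, 0, 0, 0, 0, 0]]], "jaw": 3}}

```text
time_s: 24.2
position: [0.5883, 0.1858, 0.1147]
tcp_rot: [0.128, 0.847, 0.465, 0.225]
contact_force: [-5.5, -1.4, 8.2]
opening: 0.412
gripper_force: 58.6
```

Emit:
{"api": "play_rows", "payload": {"deltas": [[[0, 0, 0, 0, 0, -0.02], [0, 0, 0, 0, 0, -0.02], [0, 0, 0, 0, 0, -0.02]]]}}

```text
time_s: 24.5
position: [0.5883, 0.1858, 0.1147]
tcp_rot: [0.135, 0.832, 0.49, 0.221]
contact_force: [-6.3, -0.9, 7.7]
opening: 0.41
gripper_force: 58.6
```

```bash
python3 -c "
from h import *
nutinfo()"
```

```text
24.5 tool deck [ 0.0001 -0.0005  0.0563] a 0.4924 F [-1.5 -0.9  9.8] M [-0.26  0.78 -0.18] open 3.5 [-0.16  0.46 -0.35  2.08  1.25  0.4  -2.08]
```

Emit:
{"api": "play_rows", "payload": {"deltas": [[[0, 0, 0, 0, 0, -0.02], [0, 0, 0, 0, 0, -0.02], [0, 0, 0, 0, 0, -0.02]]]}}

```text
time_s: 24.8
position: [0.5883, 0.1859, 0.1147]
tcp_rot: [0.141, 0.817, 0.515, 0.217]
contact_force: [-5.6, -1.2, 8.5]
opening: 0.409
gripper_force: 58.6
```

```bash
python3 -c "
from h import *
nutinfo()"
```

```text
24.8 tool deck [ 0.     -0.0005  0.0562] a 0.4324 F [-0.6 -1.3 10.1] M [-0.24  0.88 -0.17] open 3.49 [-0.16  0.46 -0.36  2.08  1.26  0.4  -2.02]
```

Emit:
{"api": "play_rows", "payload": {"deltas": [[[0, 0, 0, 0, 0, -0.02], [0, 0, 0, 0, 0, -0.02], [0, 0, 0, 0, 0, -0.02], [0, 0, 0, 0, 0, -0.02], [0, 0, 0, 0, 0, -0.02], [0, 0, 0, 0, 0, -0.02]]]}}

```text
time_s: 25.4
position: [0.5883, 0.1858, 0.1147]
tcp_rot: [0.154, 0.785, 0.563, 0.208]
contact_force: [-5.4, -2.3, 8.5]
opening: 0.413
gripper_force: 58.6
```

```bash
python3 -c "
from h import *
nutinfo();U=tool(0,0,.12,.31,D1);rows(tool(0,.075,.12,0,D1),5,U)"
```

```text
25.4 tool deck [-0.     -0.0005  0.0562] a 0.3124 F [-0.4 -2.4 10.1] M [-0.24  0.98 -0.21] open 3.53 [-0.15  0.46 -0.37  2.08  1.26  0.41 -1.91]
5 x [1.48, -0.278, -0.0] [0.0, -0.0, -0.062] |mm| 15.1 rad 0.062
```

Emit:
{"api": "play_rows", "payload": {"deltas": [[[0, 0, 0, 0, 0, 0], [0, 0, 0, 0, 0, 0], [0, 0, 0, 0, 0, 0], [0, 0, 0, 0, 0, 0], [0, 0, -1.5, 0, 0, 0], [0, 0, -2.5, 0, 0, 0], [0, 0, -2.4, 0, 0, 0]]], "jaw": 5.4}}

```text
time_s: 26.1
position: [0.5556, 0.1863, 0.1697]
tcp_rot: [0.154, 0.785, 0.563, 0.208]
contact_force: [0.8, -0.4, 0.0]
opening: 0.63
gripper_force: 0.0
```

Emit:
{"api": "play_rows", "payload": {"deltas": [[[1.48, -0.278, 0, 0, 0, -0.062], [1.48, -0.278, 0, 0, 0, -0.062], [1.48, -0.278, 0, 0, 0, -0.062], [1.48, -0.278, 0, 0, 0, -0.062], [1.48, -0.278, 0, 0, 0, -0.062], [0, 0, 0, 0, 0, 0], [0, 0, 0, 0, 0, 0]]], "jaw": 8}}

```text
time_s: 26.8
position: [0.5575, 0.2609, 0.1692]
tcp_rot: [0.184, 0.689, 0.677, 0.182]
contact_force: [0.3, -0.5, 0.0]
opening: 0.93
gripper_force: 0.0
```

```bash
cat > meas.py <<'E'
from h import *
def edges(Q,tol):
    h=cv2.convexHull((Q*1e5).astype(np.int32).reshape(-1,1,2));ap=cv2.approxPolyDP(h,tol,True)[:,0]/1e2;e=np.roll(ap,-1,0)-ap
    for pt,v in zip(ap,e): print("   ",pt.round(1),"len",np.hypot(*v).round(1),"cw",round(((-np.degrees(np.arctan2(v[1],v[0]))+120)%60)-30,1))
def meas(f=None):
    if f: z=np.load(f);p,d,T=z["p"],z["d"],z["T"];K=camera_model("wrist")["K"]
    else: o=get_obs();p,d=capture("wrist");K,T=cam("wrist",o)
    P=cloud(d,K,T);q=(P-D1[:3,3])@D1[:3,:3];r=np.hypot(q[...,0],q[...,1])
    for nm,lo,hi in (("collar",.0135,.024),("nut",.033,.050)):
        Q=q[(q[...,2]>lo)&(q[...,2]<hi)&(r<.023)][:,:2]*1e3;E=[]
        xs=[];ys=[]
        for k in np.arange(-22,22,1.):
            b=(Q[:,0]>=k)&(Q[:,0]<k+1)
            if b.sum()>2: xs.append(k+.5);ys.append(np.median(Q[b][:,1]))
        print(nm,len(Q),[(a,round(float(b),1)) for a,b in zip(xs,ys)])
    m=(q[...,2]>.0505)&(q[...,2]<.057)&(r<.025)&(p.max(-1)>110);print("nut top");edges(q[m][:,:2],150)
    m=(q[...,2]>.009)&(q[...,2]<.0135)&(abs(q[...,0])<.035)&(q[...,1]<.04)&(p.max(-1)>60);Q=q[m];print("tips y",np.percentile(Q[:,1],99.5))
E
python3 -c "
from meas import *
nutinfo();meas('v4.npz');meas()"
```

```text
26.8 tool deck [-0.0003  0.0741  0.1194] a 0.0044 F [ 0.3 -0.5 -0.2] M [0.01 0.58 0.01] open 7.95 [-0.17  0.4  -0.54  2.03  1.08  0.59 -1.53]
collar 208 [(np.float64(-13.5), 5.5), (np.float64(-12.5), 9.2), (np.float64(-11.5), 11.8), (np.float64(-10.5), 12.5), (np.float64(-9.5), 12.5), (np.float64(-8.5), 12.9), (np.float64(-7.5), 13.4), (np.float64(-6.5), 13.6), (np.float64(-5.5), 13.3), (np.float64(-4.5), 13.8), (np.float64(-3.5), 14.0), (np.float64(-2.5), 13.8), (np.float64(-1.5), 14.2), (np.float64(-0.5), 14.7), (np.float64(0.5), 14.5), (np.float64(1.5), 14.9), (np.float64(2.5), 14.9), (np.float64(3.5), 15.2), (np.float64(4.5), 15.6), (np.float64(5.5), 15.5), (np.float64(6.5), 14.9), (np.float64(7.5), 13.2), (np.float64(8.5), 12.3), (np.float64(9.5), 11.1), (np.float64(10.5), 10.7), (np.float64(11.5), 8.7), (np.float64(12.5), 7.5), (np.float64(13.5), 6.9), (np.float64(14.5), 6.0), (np.float64(15.5), 4.6), (np.float64(16.5), 2.8)]
nut 700 [(np.float64(-20.5), 0.4), (np.float64(-19.5), 2.1), (np.float64(-18.5), 3.8), (np.float64(-17.5), 5.1), (np.float64(-16.5), 7.1), (np.float64(-15
[... 2697 characters left out ...]
loat64(4.5), 18.8), (np.float64(5.5), 19.0), (np.float64(6.5), 18.9), (np.float64(7.5), 17.6), (np.float64(8.5), 16.7), (np.float64(9.5), 15.5), (np.float64(10.5), 14.3), (np.float64(11.5), 13.6), (np.float64(12.5), 12.2), (np.float64(13.5), 11.1), (np.float64(14.5), 10.0), (np.float64(15.5), 8.9), (np.float64(16.5), 7.6), (np.float64(17.5), 6.8), (np.float64(18.5), 5.7), (np.float64(19.5), 4.7), (np.float64(20.5), 4.0)]
nut top
    [19.8  4.7] len 20.3 cw 15.7
    [ 5.6 19.2] len 19.4 cw 18.8
    [-13.4  15.5] len 21.6 cw 18.6
    [-20.3  -5. ] len 18.9 cw 20.2
    [ -8.2 -19.5] len 16.3 cw 24.7
    [  7.9 -18. ] len 7.8 cw -3.4
    [ 14.4 -13.7] len 19.2 cw 16.2
tips y 0.026642129965076762
```

The collar is now at +0.11 rad (corner (1.6,16.4) mm) and the nut total is 1.36, so the nut is still at 1.25 on the screw. Now to fetch the spanner.

```bash
python3 -c "
from h import *
rows(sp(0,.10,.022),6)"
```

```text
6 x [-2.994, -0.001, -0.014] [-0.0001, 0.0002, 0.0029] |mm| 29.9 rad 0.003
```

Emit:
{"api": "play_rows", "payload": {"deltas": [[[-2.994, 0, 0, 0, 0, 0.003], [-2.994, 0, 0, 0, 0, 0.003], [-2.994, 0, 0, 0, 0, 0.003], [-2.994, 0, 0, 0, 0, 0.003], [-2.994, 0, 0, 0, 0, 0.003], [-2.994, 0, 0, 0, 0, 0.003], [0, 0, 0, 0, 0, 0], [0, 0, 0, 0, 0, 0]]], "jaw": 4.5}}

```text
time_s: 27.65
position: [0.5535, 0.0804, 0.1688]
tcp_rot: [0.183, 0.696, 0.67, 0.183]
contact_force: [-0.5, 0.8, -0.8]
opening: 0.525
gripper_force: 0.0
```

Run:
```python
from h import *
nutinfo();o=get_obs();p,d=capture("wrist");K,T=cam("wrist",o);P=cloud(d,K,T);q=(P-D1[:3,3])@D1[:3,:3]
m=(q[...,2]>.007)&(q[...,2]<.0155)&(abs(q[...,0])<.035)&(q[...,1]<-.03)&(q[...,1]>-.2)&(p.max(-1)>60);Q=q[m];X=[];Y=[]
for k in np.arange(-.18,-.05,.01):
    b=(Q[:,1]>=k)&(Q[:,1]<k+.01)
    if b.sum()>2:
        print("  ",round(k,2),b.sum(),Q[b][:,0].min().round(4),Q[b][:,0].max().round(4),Q[b][:,2].mean().round(4),Q[b][:,1].min().round(4))
        if not -.085<k<-.05 and k<-.05: X.append(k+.005);Y.append((Q[b][:,0].min()+Q[b][:,0].max())/2)
f=np.polyfit(X,Y,1);print(f, "end",Q[:,1].min())
```

```text
27.65 tool deck [-0.0019 -0.1064  0.1197] a 0.0238 F [-0.8  0.8 -0.5] M [-0.    0.49  0.02] open 4.48 [ 0.18  0.28 -0.5   2.2   0.99  0.33 -1.21]
   -0.17 11 0.0273 0.033 0.0108 -0.1618
   -0.16 128 0.0224 0.033 0.0111 -0.1599
   -0.15 178 0.02 0.0336 0.0111 -0.15
   -0.14 226 0.0183 0.035 0.0111 -0.14
   -0.13 280 0.0159 0.0348 0.0113 -0.13
   -0.12 309 0.0136 0.035 0.0113 -0.12
   -0.11 320 0.0113 0.0332 0.0113 -0.11
   -0.1 335 0.0098 0.0314 0.0113 -0.1
   -0.09 350 0.0069 0.029 0.0112 -0.09
   -0.08 460 -0.023 0.0266 0.0107 -0.08
   -0.07 453 -0.0228 0.025 0.0108 -0.07
   -0.06 391 0.0008 0.0227 0.0113 -0.06
[-0.13593932  0.00764129] end -0.16183360035983843
```

The spanner rode back with the screw: it now lies at −0.215 rad, flat, with its jaw still home. I'll grasp it there, slightly further back to clear the deck edge.

```bash
python3 -c "
from h import *
A=sp(0,.05,-.215,gx=.116);rows(A,4);rows(sp(0,.0063,-.215,gx=.116),3,A)"
```

```text
4 x [-0.243, 0.651, 1.236] [0.0, 0.0002, -0.0593] |mm| 14.2 rad 0.059
3 x [0.0, -0.0, 1.457] [0.0, 0.0, 0.0] |mm| 14.6 rad 0.0
```

Emit:
{"api": "play_rows", "payload": {"deltas": [[[-0.243, 0.651, 1.236, 0, 0, -0.0593], [-0.243, 0.651, 1.236, 0, 0, -0.0593], [-0.243, 0.651, 1.236, 0, 0, -0.0593], [-0.243, 0.651, 1.236, 0, 0, -0.0593], [0, 0, 0, 0, 0, 0], [0, 0, 0, 0, 0, 0], [0, 0, 0, 0, 0, 0]]]}}

```text
time_s: 28.4
position: [0.6006, 0.0737, 0.1393]
tcp_rot: [0.203, 0.611, 0.748, 0.161]
contact_force: [-0.4, -0.4, 0.9]
opening: 0.527
gripper_force: 0.0
```

```bash
python3 -c "
from h import *
nutinfo();rows(sp(0,.0063,-.215,gx=.116),4)"
```

```text
28.4 tool deck [ 0.0243 -0.1125  0.0706] a -0.2154 F [ 0.1 -0.4  1. ] M [0.02 0.5  0.05] open 4.5 [ 0.17  0.4  -0.47  2.11  1.14  0.32 -1.05]
4 x [-0.022, 0.007, 1.101] [-0.0, 0.0, 0.0001] |mm| 11.0 rad 0.0
```

Emit:
{"api": "play_rows", "payload": {"deltas": [[[-0.02, 0, 1.3, 0, 0, 0], [0, 0, 1.4, 0, 0, 0], [0, 0, 1.1, 0, 0, 0], [0, 0, 0.6, 0, 0, 0], [0, 0, 0, 0, 0, 0], [0, 0, 0, 0, 0, 0]]]}}

```text
time_s: 29.0
position: [0.6229, 0.0727, 0.1014]
tcp_rot: [0.203, 0.611, 0.749, 0.161]
contact_force: [-0.5, 0.5, -0.2]
opening: 0.528
gripper_force: 0.0
```

Emit:
{"api": "play_rows", "payload": {"deltas": [[[0, 0, 0, 0, 0, 0], [0, 0, 0, 0, 0, 0], [0, 0, 0, 0, 0, 0], [0, 0, 0, 0, 0, 0], [0, 0, 0, 0, 0, 0]]], "jaw": 1}}

```text
time_s: 29.5
position: [0.623, 0.0725, 0.1016]
tcp_rot: [0.203, 0.61, 0.748, 0.161]
contact_force: [-6.8, -1.3, 10.2]
opening: 0.207
gripper_force: 58.3
```

```bash
python3 -c "
from h import *
nutinfo();T0=sp(0,.0063,-.215,gx=.116);rows(sp(0,.0063,-.165,gx=.116),3,T0)
rows(sp(.025,.0205,-.165,gx=.116),3,sp(0,.0205,-.165,gx=.116));rows(sp(.075,.0205,-.04,gx=.116),4,sp(.025,.0205,-.165,gx=.116))"
```

```text
29.5 tool deck [ 0.0249 -0.1134  0.0268] a -0.2161 F [-0.7 -1.4 12.2] M [-0.22  0.89  0.1 ] open 1.77 [ 0.09  0.49 -0.37  2.08  1.32  0.28 -1.22]
3 x [0.002, -0.193, -0.0] [0.0, 0.0, 0.0167] |mm| 1.9 rad 0.017
3 x [-0.833, 0.0, -0.0] [0.0, -0.0, 0.0] |mm| 8.3 rad 0.0
4 x [-1.24, -0.538, -0.0] [0.0, -0.0, 0.0313] |mm| 13.5 rad 0.031
```

Emit:
{"api": "play_rows", "payload": {"deltas": [[[0, -0.193, 0, 0, 0, 0.0167], [0, -0.193, 0, 0, 0, 0.0167], [0, -0.193, 0, 0, 0, 0.0167], [0, 0, 0, 0, 0, 0]]]}}

```text
time_s: 29.9
position: [0.6184, 0.0715, 0.099]
tcp_rot: [0.199, 0.629, 0.733, 0.166]
contact_force: [-4.1, 0.2, 8.2]
opening: 0.211
gripper_force: 58.7
```

```bash
python3 -c "
from h import *
nutinfo()"
```

```text
29.9 tool deck [ 0.0196 -0.1145  0.0268] a -0.1656 F [0.6 0.2 9.1] M [-0.14  0.36  0.27] open 1.8 [ 0.08  0.49 -0.35  2.09  1.35  0.27 -1.31]
```

Emit:
{"api": "play_rows", "payload": {"deltas": [[[0, 0, -0.4, 0, 0, 0], [0, 0, -0.5, 0, 0, 0], [0, 0, -0.5, 0, 0, 0], [0, 0, 0, 0, 0, 0]]]}}

```text
time_s: 30.3
position: [0.6105, 0.0728, 0.1106]
tcp_rot: [0.198, 0.629, 0.733, 0.166]
contact_force: [1.5, 6.9, -6.7]
opening: 0.218
gripper_force: 59.2
```

```bash
python3 -c "
from h import *
nutinfo()"
```

```text
30.3 tool deck [ 0.0185 -0.1133  0.0408] a -0.1667 F [-2.1  6.9 -6.5] M [ 1.18  0.94 -0.11] open 1.86 [ 0.1   0.46 -0.38  2.1   1.29  0.28 -1.25]
```

Emit:
{"api": "play_rows", "payload": {"deltas": [[[-0.6, 0, 0, 0, 0, 0], [-0.8, 0, 0, 0, 0, 0], [-0.8, 0, 0, 0, 0, 0], [0, 0, 0, 0, 0, 0]]]}}

```text
time_s: 30.7
position: [0.614, 0.0481, 0.1122]
tcp_rot: [0.199, 0.63, 0.732, 0.165]
contact_force: [-0.5, -0.7, -2.0]
opening: 0.212
gripper_force: 59.8
```

Run:
```python
from h import *
nutinfo();rows(sp(.075,.022,-.04,gx=.116),5)
for n in ("wrist","side"):
    o=get_obs();p,d=capture(n);K,T=cam(n,o);P=cloud(d,K,T);q=(P-D1[:3,3])@D1[:3,:3]
    t=np.linalg.inv(pose(o));w=P@t[:3,:3].T+t[:3,3]
    m=(abs(w[...,1])<.009)&(w[...,2]<.05)&(w[...,2]>-.01)&(w[...,0]>.015)&(w[...,0]<.1)&(d>0)&(p.max(-1)>90)
    W=w[m];print(n,m.sum())
    if m.sum()>10:
        for k in np.arange(.015,.1,.015):
            b=(W[:,0]>=k)&(W[:,0]<k+.015)
            if b.sum(): print("  x",round(k+.0075,3),b.sum(),"top z in tool",np.median(W[b][:,2]).round(4))
```

```text
30.7 tool deck [ 0.0226 -0.1379  0.0403] a -0.1645 F [-1.4 -0.7 -1.4] M [-0.02  0.69  0.05] open 1.81 [ 0.16  0.46 -0.39  2.1   1.26  0.27 -1.18]
5 x [-1.019, -0.42, -0.038] [-0.0001, 0.0005, 0.0249] |mm| 11.0 rad 0.025
wrist 7129
  x 0.022 823 top z in tool 0.0177
  x 0.038 1152 top z in tool 0.0187
  x 0.052 1353 top z in tool 0.0198
  x 0.068 1434 top z in tool 0.0212
  x 0.082 1595 top z in tool 0.0223
  x 0.098 772 top z in tool 0.0235
side 42
  x 0.022 6 top z in tool 0.0176
  x 0.038 7 top z in tool 0.0185
  x 0.052 10 top z in tool 0.0194
  x 0.068 8 top z in tool 0.0212
  x 0.082 11 top z in tool 0.0226
```

Emit:
{"api": "play_rows", "payload": {"deltas": [[[0, 0, -0.1, 0, 0.035, 0], [0, 0, -0.1, 0, 0.04, 0], [-0.8, 0, 0, 0, 0, 0], [-0.8, 0, 0, 0, 0, 0], [0, 0, 0, 0, 0, 0]]]}}

```text
time_s: 31.3
position: [0.6158, 0.0323, 0.1139]
tcp_rot: [0.172, 0.623, 0.739, 0.188]
contact_force: [-0.3, 0.6, -1.7]
opening: 0.213
gripper_force: 59.8
```

Run:
```python
from h import *
nutinfo();Y=R.from_rotvec([0,.075,0]).as_matrix();Z=np.eye(4);Z[:3,:3]=Y
T=sp(.10,.03,-.04,gx=.116)@Z;rows(T,5)
```

```text
31.3 tool deck [ 0.0252 -0.1537  0.0407] a -0.1644 F [-1.1  0.6 -1.3] M [-0.15  0.68  0.08] open 1.82 [ 0.36  0.48 -0.54  2.09  1.13  0.23 -0.96]
5 x [-1.18, -0.472, -0.278] [-0.002, 0.0006, 0.0248] |mm| 13.0 rad 0.025
```

Emit:
{"api": "play_rows", "payload": {"deltas": [[[-1.18, -0.472, -0.278, -0.002, 0, 0.0248], [-1.18, -0.472, -0.278, -0.002, 0, 0.0248], [-1.18, -0.472, -0.278, -0.002, 0, 0.0248], [-1.18, -0.472, -0.278, -0.002, 0, 0.0248], [-1.18, -0.472, -0.278, -0.002, 0, 0.0248], [-1, 0, -1.5, 0, 0, 0], [-1, 0, -2, 0, 0, 0], [0, 0, 0, 0, 0, 0]]]}}

```text
time_s: 32.1
position: [0.5793, -0.0528, 0.1444]
tcp_rot: [0.163, 0.668, 0.698, 0.202]
contact_force: [0.0, -0.1, -2.4]
opening: 0.211
gripper_force: 59.8
```

```bash
cat >> h.py <<'E'
Zp=np.eye(4);Zp[:3,:3]=R.from_rotvec([0,.075,0]).as_matrix()
def put(z): return flat(.590+.011*.1413,-.2926-.011*.99,z,np.radians(98.13))@Zp
E
python3 -c "
from h import *
nutinfo();print(get_obs()['position']);rows(put(.14),8);rows(put(.14),10)"
```

```text
32.1 tool deck [ 0.0099 -0.2392  0.0849] a -0.0386 F [-1.2 -0.1 -2.1] M [-0.2   0.71  0.1 ] open 1.8 [ 0.82  0.46 -0.85  2.15  1.    0.26 -0.77]
[ 0.57930977 -0.0527698   0.14443244]
8 x [-3.134, -0.107, -0.15] [0.0662, 0.0068, -0.0095] |mm| 31.4 rad 0.067
10 x [-2.507, -0.089, -0.121] [0.0529, 0.0054, -0.0076] |mm| 25.1 rad 0.054
```

Emit:
{"api": "play_rows", "payload": {"deltas": [[[-2.507, -0.089, -0.121, 0.0529, 0.0054, -0.0076], [-2.507, -0.089, -0.121, 0.0529, 0.0054, -0.0076], [-2.507, -0.089, -0.121, 0.0529, 0.0054, -0.0076], [-2.507, -0.089, -0.121, 0.0529, 0.0054, -0.0076], [-2.507, -0.089, -0.121, 0.0529, 0.0054, -0.0076], [-2.507, -0.089, -0.121, 0.0529, 0.0054, -0.0076], [-2.507, -0.089, -0.121, 0.0529, 0.0054, -0.0076], [-2.507, -0.089, -0.121, 0.0529, 0.0054, -0.0076]]]}}

```text
time_s: 32.9
position: [0.5886, -0.2514, 0.1387]
tcp_rot: [0.009, 0.66, 0.749, 0.059]
contact_force: [-0.1, 0.2, -0.9]
opening: 0.209
gripper_force: 59.8
```

Emit:
{"api": "play_rows", "payload": {"deltas": [[[-2.507, -0.089, -0.121, 0.0529, 0.0054, -0.0076], [-2.507, -0.089, -0.121, 0.0529, 0.0054, -0.0076], [0, 0, 0, 0, 0, 0], [0, 0, 0, 0, 0, 0], [0, 0, 0, 0, 0, 0]]]}}

```text
time_s: 33.4
position: [0.5932, -0.2994, 0.1382]
tcp_rot: [-0.028, 0.653, 0.757, 0.024]
contact_force: [-1.2, -0.4, -1.7]
opening: 0.212
gripper_force: 59.8
```

Run:
```python
from h import *
o=get_obs();print(o["position"],o["q"].round(2),o["time_s"]);rows(put(.14),1);rows(put(.03),5)
n="wrist";p,d=capture(n);K,T=cam(n,o);P=cloud(d,K,T);t=np.linalg.inv(pose(o));w=P@t[:3,:3].T+t[:3,3]
m=(abs(w[...,1])<.009)&(w[...,2]<.05)&(w[...,2]>-.01)&(w[...,0]>.015)&(w[...,0]<.1)&(p.max(-1)>90);W=P[m];f=np.polyfit(W[:,1],W[:,2],1);print("top slope",f[0],"z range",W[:,2].min(),W[:,2].max(),"z at grip TCP",np.polyval(f,o["position"][1]))
m=(P[...,2]>.02)&(P[...,2]<.045)&(p.max(-1)>90);c=np.array([.59,-.2926]);a=np.array([-.1413,.99]);Q=P[m][:,:2]-c;sd=Q@[-.99,-.1413];al=Q@a;g=(abs(al)<.08)&(sd>.02)&(sd<.13);print("carton",g.sum(),np.percentile(sd[g],[1,99]),np.percentile(al[g],[1,99]))
```

```text
[ 0.59320862 -0.29942869  0.13824762] [ 1.08  0.88 -1.02  1.54  0.71  1.18  0.09] 33.4
1 x [-0.363, -0.223, -0.203] [-0.0012, 0.0004, 0.0055] |mm| 4.7 rad 0.006
5 x [-0.237, -0.043, 2.153] [-0.0002, 0.0001, 0.0011] |mm| 21.7 rad 0.001
top slope -0.00028881794315448796 z range 0.11986940887253364 0.12444914510717986 z at grip TCP 0.12227671639506356
carton 5550 [0.05111026 0.1162833 ] [-0.03796368  0.00577224]
```

The spanner is level over its old place and the carton hasn't moved. Lowering.

Emit:
{"api": "play_rows", "payload": {"deltas": [[[-0.237, -0.043, 2.153, 0, 0, 0.001], [-0.237, -0.043, 2.153, 0, 0, 0.001], [-0.237, -0.043, 2.153, 0, 0, 0.001], [-0.237, -0.043, 2.153, 0, 0, 0.001], [-0.237, -0.043, 1.6, 0, 0, 0.001], [-0.02, 0, 0.4, 0, 0, 0], [0, 0, 0, 0, 0, 0], [0, 0, 0, 0, 0, 0]]]}}

```text
time_s: 34.25
position: [0.5918, -0.3051, 0.0328]
tcp_rot: [-0.028, 0.655, 0.755, 0.025]
contact_force: [0.2, 0.1, -1.9]
opening: 0.209
gripper_force: 59.7
```

```bash
python3 -c "
from h import *
o=get_obs();print(o['position'],o['contact_force']);rows(put(.0285),1)"
```

```text
[ 0.59181712 -0.30507174  0.03284131] [ 0.21236635  0.08543408 -1.87007144]
1 x [0.127, -0.004, 0.445] [0.0006, -0.0005, -0.0005] |mm| 4.6 rad 0.001
```

Emit:
{"api": "play_rows", "payload": {"deltas": [[[0.1, 0, 0.25, 0, 0, 0], [0, 0, 0.2, 0, 0, 0], [0, 0, 0, 0, 0, 0]]]}}

```text
time_s: 34.55
position: [0.5911, -0.3038, 0.0277]
tcp_rot: [-0.029, 0.655, 0.755, 0.025]
contact_force: [-0.7, 1.2, -1.8]
opening: 0.214
gripper_force: 59.7
```

Emit:
{"api": "play_rows", "payload": {"deltas": [[[0, 0, 0, 0, 0, 0], [0, 0, 0, 0, 0, 0], [0, 0, 0, 0, 0, 0]]], "jaw": 4}}

```text
time_s: 34.85
position: [0.5912, -0.3038, 0.0278]
tcp_rot: [-0.029, 0.655, 0.755, 0.025]
contact_force: [-0.8, -0.3, 0.2]
opening: 0.469
gripper_force: 0.0
```

Emit:
{"api": "play_rows", "payload": {"deltas": [[[0, 0, -1, 0, 0, 0], [0, 0, -2.5, 0, 0, 0], [0, 0, -3, 0, 0, 0], [0, 0, -3, 0, 0, 0], [0, 0, -3, 0, 0, 0], [0, 0, 0, 0, 0, 0]]]}}

```text
time_s: 35.45
position: [0.5941, -0.3137, 0.1572]
tcp_rot: [-0.026, 0.655, 0.755, 0.025]
contact_force: [1.1, -0.3, 0.8]
opening: 0.465
gripper_force: 0.0
```

Run:
```python
from h import *
o=get_obs();print(o["position"],o["time_s"]);rows(tool(0,.075,.12,0,D1),14);rows(tool(0,.075,.14,0,D1),17)
p,d=capture("wrist");K,T=cam("wrist",o);P=cloud(d,K,T)
m=((p.max(-1)>90)&(P[...,2]<.02)&(P[...,2]>.006)&(abs(P[...,0]-.585)<.06)&(P[...,1]<-.12)&(P[...,1]>-.38)).astype(np.uint8)
n,l,s,_=cv2.connectedComponentsWithStats(m);i=1+s[1:,4].argmax();W=P[l==i];print(s[i],W.mean(0),W[:,2].std(),W[:,1].min(),W[:,1].max())
# nut/screw from scene camera
p,d=capture("scene");cv2.imwrite("pics/end.png",p[...,::-1]);K,T=cam("scene");P=cloud(d,K,T)
p0=np.load("scene0.npy").astype(int);df=np.abs(p.astype(int)-p0).max(-1)>60
for nm,(u0,u1,v0,v1) in dict(jar=(178,195,170,195),timer=(149,176,216,237),tin=(261,282,170,190),septa=(329,357,165,192),spanner=(288,336,158,193)).items(): print(nm,"changed px",df[v0:v1,u0:u1].sum())
```

```text
[ 0.59409451 -0.31367149  0.15715093] 35.45
14 x [4.125, 0.026, 0.05] [-0.0374, -0.008, 0.0094] |mm| 41.3 rad 0.039
17 x [3.405, -0.014, -0.076] [-0.0308, -0.0066, 0.0078] |mm| 34.1 rad 0.032
[ 216   10   72  224 5088] [ 0.58227553 -0.23972471  0.01134863] 0.0008618250600478549 -0.3518537560153049 -0.1624507476061725
jar changed px 0
timer changed px 0
tin changed px 0
septa changed px 14
spanner changed px 77
```

The spanner is back flat, and the bystanders haven't moved. There's time for one check of the nut and screw.

Emit:
{"api": "play_rows", "payload": {"deltas": [[[3.405, -0.014, -0.076, -0.0308, -0.0066, 0.0078], [3.405, -0.014, -0.076, -0.0308, -0.0066, 0.0078], [3.405, -0.014, -0.076, -0.0308, -0.0066, 0.0078], [3.405, -0.014, -0.076, -0.0308, -0.0066, 0.0078], [3.405, -0.014, -0.076, -0.0308, -0.0066, 0.0078], [3.405, -0.014, -0.076, -0.0308, -0.0066, 0.0078], [3.405, -0.014, -0.076, -0.0308, -0.0066, 0.0078], [3.405, -0.014, -0.076, -0.0308, -0.0066, 0.0078]]], "jaw": 8}}

```text
time_s: 36.35
position: [0.5595, -0.0422, 0.1726]
tcp_rot: [0.071, 0.677, 0.726, 0.099]
contact_force: [1.2, 0.0, 0.6]
opening: 0.939
gripper_force: 0.0
```

Emit:
{"api": "play_rows", "payload": {"deltas": [[[3.405, -0.014, -0.076, -0.0308, -0.0066, 0.0078], [3.405, -0.014, -0.076, -0.0308, -0.0066, 0.0078], [3.405, -0.014, -0.076, -0.0308, -0.0066, 0.0078], [3.405, -0.014, -0.076, -0.0308, -0.0066, 0.0078], [3.405, -0.014, -0.076, -0.0308, -0.0066, 0.0078], [3.405, -0.014, -0.076, -0.0308, -0.0066, 0.0078], [3.405, -0.014, -0.076, -0.0308, -0.0066, 0.0078], [3.405, -0.014, -0.076, -0.0308, -0.0066, 0.0078]]]}}

```text
time_s: 37.15
position: [0.5458, 0.2296, 0.1829]
tcp_rot: [0.17, 0.688, 0.684, 0.172]
contact_force: [0.7, -0.4, -0.3]
opening: 0.938
gripper_force: 0.0
```

Emit:
{"api": "play_rows", "payload": {"deltas": [[[3.405, -0.014, -0.076, -0.0308, -0.0066, 0.0078], [0, 0, 0, 0, 0, 0], [0, 0, 0, 0, 0, 0], [0, 0, 0, 0, 0, 0], [0, 0, 0, 0, 0, 0]]]}}

```text
time_s: 37.65
position: [0.5464, 0.2609, 0.1837]
tcp_rot: [0.182, 0.689, 0.678, 0.18]
contact_force: [-0.1, -0.1, -0.3]
opening: 0.936
gripper_force: 0.0
```

```bash
python3 -c "
from meas import *
nutinfo();meas()" | sed 's/np.float64//g'
```

```text
37.65 tool deck [-0.0026  0.0739  0.1375] a 0.0028 F [-0.2 -0.1 -0.3] M [ 0.02  0.54 -0.03] open 8.0 [ 0.08  0.45 -0.86  2.03  1.16  0.71 -1.57]
collar 178 [((-14.5), 9.2), ((-13.5), 9.5), ((-12.5), 9.9), ((-11.5), 10.7), ((-10.5), 11.0), ((-9.5), 11.5), ((-8.5), 11.9), ((-7.5), 12.6), ((-6.5), 12.8), ((-5.5), 13.6), ((-4.5), 14.0), ((-3.5), 14.3), ((-2.5), 14.2), ((-1.5), 15.1), ((-0.5), 15.7), ((0.5), 15.8), ((1.5), 16.6), ((2.5), 16.1), ((3.5), 15.3), ((4.5), 14.3), ((5.5), 13.4), ((6.5), 12.8), ((7.5), 12.3), ((8.5), 11.8), ((9.5), 10.8), ((10.5), 10.3), ((11.5), 9.4), ((12.5), 8.8), ((13.5), 8.1), ((14.5), 7.4), ((15.5), 6.8)]
nut 540 [((-20.5), -5.4), ((-19.5), -2.5), ((-18.5), 0.1), ((-17.5), 4.3), ((-16.5), 7.5), ((-15.5), 9.5), ((-14.5), 14.1), ((-13.5), 14.5), ((-12.5), 14.5), ((-11.5), 15.0), ((-10.5), 15.4), ((-9.5), 15.6), ((-8.5), 15.8), ((-7.5), 15.8), ((-6.5), 16.3), ((-5.5), 16.3), ((-4.5), 16.6), ((-3.5), 17.0), ((-2.5), 17.1), ((-1.5), 17.3), ((-0.5), 17.7), ((0.5), 18.0), ((1.5), 18.2), ((2.5), 18.1), ((3.5), 18.7), ((4.5), 18.9), ((5.5), 19.1), ((6.5), 18.3), ((7.5), 17.1), ((8.5), 16.3), ((9.5), 15.0), ((10.5), 14.1), ((11.5), 13.2), ((12.5), 12.1), ((13.5), 11.2), ((14.5), 10.4), ((15.5), 9.4), ((16.5), 7.9), ((17.5), 6.8), ((18.5), 5.7), ((19.5), 4.9)]
nut top
    [19.6  5.5] len 19.6 cw 14.7
    [ 5.6 19.3] len 20.2 cw 16.7
    [-14.1  14.6] len 20.2 cw 16.5
    [-19.8  -4.7] len 21.0 cw 18.7
    [ -5.9 -20.5] len 17.6 cw 19.8
    [ 11.4 -17.3] len 8.6 cw -28.2
    [ 16. -10.] len 16.0 cw 13.0
tips y 0.01676283940918587
```

```bash
python3 -c "
from plant import *
print(close_job())"
```

```text
the job is handed in; nothing more can be done
None
```

I handed the job in at about 38 s: the locknut is tight (about 1.25 rad on the screw), the spanner lies flat where it started and the neighbouring objects are undisturbed, but the screw gave about 20–25° during tightening, at or over the limit, and I eased it back with the nut still locked to about 5–11° from its start.

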